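# Stow the blue fastener caddy in the slide rack and tug-test its catch

## Task

Stow the blue fastener caddy in the empty bay of the slide rack: carry it upright to the open mouth, set it down there and slide it in along the bed so that its own front edge lifts the yellow gravity catch, until the catch drops behind it. Then, still holding the handle, pull it back against the dropped catch with a steady tug of about 10 N to prove that it holds, and let go. Push and pull gently enough not to bend the catch or ram the rack, keep your gripper off the catch, and leave the stored caddy and the other lots alone.

Things in the scene. Friction and masses are not known exactly. Their poses are not given: they have to be found in the camera images.
- caddy: Blue open plastic caddy of fasteners, 0.5 to 0.8 kg: 140 mm long (its x), 100 wide (y), rim 45 above its underside, same from either end. A black handle bar along x over the middle: 112 long, 20 wide (y), 16 high, centre 86 above the underside; posts (12 thick) at x = +-48, so 84 mm of bar is free, with 33 mm of air between bar and rim. Origin: centre of the underside.
- rack: Low two-bay slide rack of bare metal, fixed; its smooth bed is slippery (friction about 0.25). x points into the bays, from mouth to end, z up; origin on the table, on the empty bay's centre line, below the nominal catch pivot. Bed top at z = 10 mm, x = -150 to 221. Walls from x = 18, 63 high, 104 apart; throat before them 103, the caddy 100. The full bay is the same, at y = +140.
- rack_mouth (a point): Point on the bed, rack x = -90 mm: set the caddy's centre down here and its front lies between the flared guide ears (40 mm high; 137 apart at rack x = -47 narrowing to 103, the throat, at x = 18), clear of the catch. It first meets the catch with its centre near x = -47 +-10. The bed ends 60 mm before this point, so the caddy overhangs by 10 mm.
- rack_end (a point): Centre of the rubber end pad, at rack x = 215 mm, z = 30: a caddy against it has its centre at x = 145. From x = 75 on, hold-down lips reach 10 mm inward from both walls, 5 mm above the rim of a caddy on the bed, so none can be lowered in from above.
- catch_mount: Steel plate outside the right (-y) wall of the empty bay, carrying its catch; origin at rack x = 22, y = -56.8, z = 70 mm. The catch is bolted to it through slots and sits, firmly, up to 10 mm either way along rack x of its nominal place; this differs from one setting-up to the next and is not measured.
- catch (a joint): Yellow gravity catch of the empty bay (rad): 0 = down on its stop, grows as it lifts, about 0.27 riding on a caddy's rim. 120 g, 12 wide, over the right rim (y = -49 to -37), hinge at rack x = 0, z = 72, sloping down to +x; nose hangs 15 mm below the rim, its square back face at x = 56 (all +-10, slots): a caddy pulled back on it stands at x = 126 +-10. It drops once the caddy is 7 mm past that.
- stored: Grey caddy of the same make and size, already locked in the second bay behind its own catch; to be left alone. Origin: centre of the underside.
- carton: Bystander: small cardboard carton, 110 x 85 x 50 mm high. Origin: centre of the underside.
- oil: Bystander: can, 72 mm diameter, 110 mm high. Origin: centre of the underside.
- coupling: Bystander: galvanised duct coupling, open ring 106 mm diameter, 80 mm high. Origin: centre of the underside.
- wrench: Bystander: wrench lying on the table. Origin: centre of the underside.

How it is judged:
By the outcome, as a careful person would: the job done as asked, in the order asked, and still so for the second after the job is handed in, with the robot touching nothing.
It also fails if it takes over 72 s, if anything falls off the work surface, if the arm or the gripper's body presses on something with over 40 N, if the wrist force passes 120 N, or if a joint passes its speed limit or range.

## Robot

A 6-joint arm with a two-finger parallel gripper is mounted at the origin on the work surface. World frame = base frame: x ahead of the robot, y to its left, z up, the work surface at z = 0. Lengths are in mm, angles in rad, forces in N, time in s.
With the tool pointing down it reaches from about 325 to 750 mm from the base axis. Payload 7.6 kg.
Tool frame: the origin (TCP) lies midway between the tips of the shut fingers; the grasp point (between the pads) lies 19 mm behind it; z points along the fingers, y is the direction in which the jaws open and shut (so a half turn about z gives the same grasp; the last joint's range is limited). The gripper opens to 85 mm and grips with 20 to 120 N. Pads are 22 mm wide; open, the fingers measure 114 mm over their backs; the gripper's body (76 mm by 85 mm) begins 54 mm behind the grasp point. The pads swing forward as they close: fully open they stand 13 mm farther back than shut.
Start: joints at [1.056, 0.052, 1.401, -0, 1.689, -0.07], TCP at [225.883, 473.944, 231.323] pointing down, gripper open.
Joint ranges: [-2.9, 2.9], [-0.91, 2.17], [0.12, 2.37], [-1.06, 4.2], [0.26, 2.73], [-2.93, 2.93]. Speed limits (rad/s): [2.57, 2.57, 3.01, 3.14, 3.14, 3.14].

## Interface

Orientations are given as a unit quaternion [x, y, z, w].
In Python, from workcell import manip, camera, get_calibration, workorder, masks_of, place_of gives the robot as it stands.
- The arm moves only by the tool jog_arm, never from a script. Its argument "plan" is a list of rows, each a list of 3 entries, a list of its own where there are three numbers: the turn, a rotation vector about the tool's x, y, z in rad, then the shift along the tool's x, y, z in m, then the closure, from -1 (fully open) to 1 (shut). In form: [[[wx, wy, wz], [tx, ty, tz], hand], ...]. A call has 1 to 10 rows; each row is the pose to reach, as a shift and turn from the pose commanded when the call began, along the tool's axes at that moment; what a row does not reach only later rows make up. A row lasts 1/8 s, in which the tool goes at most 62.5 mm and 10.7 degrees, less where a joint would pass 70% of its speed; a pose out of reach is approached as far as the arm can. A call with a gripper value outside its range is refused whole. The fingers move at their own pace and stop on an object; "force" is the grip in N (left out, the last holds). Time passes only in rows, so rows that repeat a pose let the fingers close. It gives the time, the measured TCP pose, the force and the opening at its end, in the units of the state.
- manip.sense(): the state, without advancing time (a new reading comes with each control period).
- camera(name): name is "scene" or "side" or "wrist"; returns the picture (420x560x3 uint8, blue, green, red); there is no depth.
- get_calibration(name): a dict with "K" (3x3 intrinsics, pixels), "dist_coeffs" ([k1, k2, p1, p2, k3] as OpenCV has them; the pictures are not rectified), "rvec" (rotation vector, rad) and "tvec" (3), from world to camera coordinates, as OpenCV has them; the wrist camera has in their place "T_tool_cam" (4x4, takes a point from camera to tool coordinates, whose origin is the TCP and whose axes are the flange's). Camera axes: x right, y down, z forward; pixel columns grow to the right and rows downward; lengths in mm; the calibration is good to about 2 mm. A picture is of the moment at which its call begins: read the wrist's pose just before it. get_calibration takes no time and is no camera call.
- workorder.job_done(): hands the job in, once; it reports no verdict.
Trained networks look in the newest picture that a camera, given by its name, has taken for a name from the list of things; names that differ only in an ending like _2 or _b are one class to them, and where a whole thing is asked for, a point or a joint stands for the part that bears it (a point fixed in the world has none). Each returns a list of dicts, best first, with "confidence" (0 to 1); they miss things now and then, are a little off and sometimes report something else, mostly with a low value. They report only what shows in the picture. A call takes as long as a camera call.
- masks_of(camera, label): "pixels" (420x560 bool, what is visible of it) and "bbox" ([left, top, width, height] as shares, 0 to 1, of the picture: columns of its width, rows of its height, round what is visible of it).
- place_of(camera, label): "location" ([column, row] as shares, 0 to 1, of the picture: columns of its width, rows of its height: a listed point, or the origin of a listed thing).
The state is a dict: "clock": time; "joint_pos": joint angles; "joint_vel": joint speeds; "effort": joint torques, N m; "tcp_pos": TCP position; "ee_rot": TCP orientation; "wrist_force": force on the tool from outside, world axes, zero at the start; "moment": the same for the moment, N m; "gripper_width": finger opening in mm.
Only numpy, scipy, OpenCV 4.12 (cv2) and the standard library are available. Lean on these libraries where they do the work, as an engineer would, in place of code of your own. Each camera call takes 0.05 s, during which the arm holds its last target.

## Working session

There is one attempt and no reset: what is moved stays moved. The work goes in short steps, Python scripts to look and compute and a tool call to move; the robot and the scene stay as the last step left them, time stands still between calls to the robot, and variables do not carry over. Pictures are saved under pics/ and viewed, and the job is handed in when it is done.

Besides the shell and the picture viewer there is one more tool, called after "Emit:" by a JSON object that holds its "name" and its "arguments", one argument or row to a line. jog_arm: Moves the arm, as the interface text tells. Its arguments: {"type":"object","properties":{"plan":{"type":"array","items":{"type":"array"}},"force":{"type":"number"}},"required":["plan"]}

```bash
mkdir -p pics; ls; cat > h.py <<'E'
import numpy as np, cv2
from scipy.spatial.transform import Rotation as R
from workcell import manip, camera, get_calibration, workorder, masks_of, place_of
def st():
    s=manip.sense(); return s
def pr(s=None):
    s=s or manip.sense()
    for k in ("clock","joint_pos","tcp_pos","ee_rot","wrist_force","moment","gripper_width"): print(k,np.round(s[k],4))
def cam(name,s=None):
    c=get_calibration(name); K=np.array(c["K"],float); d=np.array(c["dist_coeffs"],float)
    if "rvec" in c:
        Rm=cv2.Rodrigues(np.array(c["rvec"],float))[0]; t=np.array(c["tvec"],float).ravel()
    else:
        s=s or manip.sense(); T=np.eye(4); T[:3,:3]=R.from_quat(s["ee_rot"]).as_matrix(); T[:3,3]=s["tcp_pos"]
        W=np.linalg.inv(T@np.array(c["T_tool_cam"],float)); Rm=W[:3,:3]; t=W[:3,3]
    return K,d,Rm,t
def proj(C,P):
    K,d,Rm,t=C
    return cv2.projectPoints(np.array(P,float).reshape(-1,3),cv2.Rodrigues(Rm)[0],t,K,d)[0].reshape(-1,2)
def ray(C,uv,z):
    K,d,Rm,t=C
    n=cv2.undistortPoints(np.array(uv,float).reshape(-1,1,2),K,d).reshape(-1,2)
    D=(Rm.T@np.c_[n,np.ones(len(n))].T).T; o=-Rm.T@t
    return o+D*((z-o[2])/D[:,2])[:,None]
E
python3 - <<'E'
from h import *
pr()
for n in ("scene","side","wrist"):
    im=camera(n); cv2.imwrite(f"pics/{n}0.png",im); C=cam(n); print(n,"campos",(-C[2].T@C[3]).round(), "axis",C[2][2].round(2))
    if n!="wrist":
        for l,z in (("caddy",0),("rack",0),("rack_mouth",10),("rack_end",30),("catch_mount",70),("stored",10),("carton",0),("oil",0),("coupling",0),("wrench",0)):
            for r in place_of(n,l)[:2]:
                uv=np.array(r["location"])*[560,420]; print(l,round(r["confidence"],2),uv.round(1),ray(C,uv,z)[0].round(1))
E
```

```text
pics
clock 0.0
joint_pos [ 1.0557  0.0529  1.4017 -0.      1.6886 -0.0703]
tcp_pos [225.7219 473.6716 230.4776]
ee_rot [ 2.206e-01  9.754e-01 -8.000e-04 -2.000e-04]
wrist_force [-0.778  -0.0186  0.6048]
moment [-0.0157 -0.0054 -0.0558]
gripper_width 85.2644
scene campos [1030. -258. 1061.] axis [-0.44  0.25 -0.86]
caddy 0.57 [126.8 268.1] [ 445.9 -422.8    0. ]
rack 0.73 [279.3 227.4] [540.9  34.5   0. ]
rack_mouth 0.69 [258.5 207.6] [451.7   8.2  10. ]
rack_end 0.97 [317.  283.3] [759.7  32.7  30. ]
catch_mount 0.53 [262.7 235. ] [572.  -38.8  70. ]
stored 0.66 [341.4 244.8] [686.5 166.8  10. ]
stored 0.35 [274.5 229.6] [545.2  15.   10. ]
carton 0.62 [195.7 239.4] [ 455.4 -209.9    0. ]
oil 0.59 [335.6 134.9] [306.8 397.    0. ]
oil 0.33 [198.7 312.6] [ 667.6 -290.1    0. ]
coupling 0.85 [388.9 184.1] [572.2 434.8   0. ]
coupling 0.18 [344.5 244. ] [685.6 180.7   0. ]
wrench 0.96 [196.1 312.6] [ 664.2 -296.4    0. ]
side campos [-175. -813. 1176.] axis [ 0.45  0.54 -0.71]
caddy 0.93 [372.3 319.7] [ 463.8 -414.     0. ]
rack 0.79 [292.5 215.9] [554.1  19.9   0. ]
rack_mouth 0.9 [270.5 231.6] [451.2   6.9  10. ]
rack_end 0.73 [336.8 179.4] [762.4  28.7  30. ]
catch_mount 0.75 [302.4 209.8] [551.  -30.3  70. ]
catch_mount 0.25 [315.6 272.6] [ 417.8 -233.7   70. ]
stored 0.9 [293.5 177.3] [672.2 150.2  10. ]
carton 0.91 [315.1 274.9] [ 448.5 -202.2    0. ]
oil 0.62 [163.1 192.6] [289.7 393.5   0. ]
coupling 0.56 [222.1 156.4] [555.4 418.1   0. ]
wrench 0.71 [385.7 257.8] [ 652.6 -294.7    0. ]
wrist campos [162. 504. 374.] axis [ 0.25 -0.12 -0.96]
```

View pics/scene0.png

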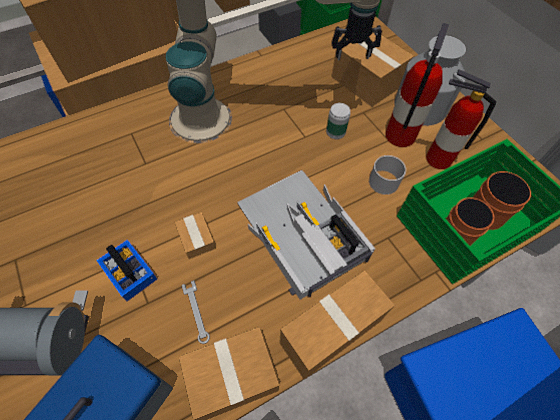

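View pics/side0.png

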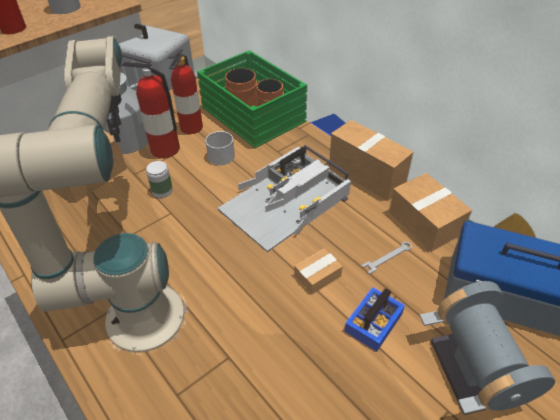

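The blue caddy is at scene (127,268), side (375,318). The rack's empty bay is the near one, with its mouth at scene (258,208). Next I'll fit poses more precisely.

```bash
cat >> h.py <<'E'
from scipy.optimize import minimize
def box(x0,x1,y0,y1,z0,z1): return np.array([[x,y,z] for x in(x0,x1) for y in(y0,y1) for z in(z0,z1)],float)
CAD=[box(-70,70,-50,50,0,45),box(-56,56,-10,10,78,94),box(-54,-42,-6,6,45,94),box(42,54,-6,6,45,94)]
def sil(C,parts,x,y,a,z=0):
    S=4; m=np.zeros((420,560),np.uint8); c,s=np.cos(a),np.sin(a)
    for p in parts:
        q=np.c_[x+c*p[:,0]-s*p[:,1],y+s*p[:,0]+c*p[:,1],p[:,2]+z]
        uv=proj(C,q); h=cv2.convexHull(uv.astype(np.float32)).reshape(-1,2)
        cv2.fillConvexPoly(m,np.round(h*16).astype(np.int32),255,cv2.LINE_AA,4)
    return m/255.
def fit(obs,parts,p0,z=0):
    bl=[(C,cv2.GaussianBlur(m.astype(float),(0,0),1.)) for C,m in obs]
    def f(p): return sum(np.sum((cv2.GaussianBlur(sil(C,parts,p[0],p[1],p[2]/100,z),(0,0),1.)-m)**2) for C,m in bl)
    r=minimize(f,[p0[0],p0[1],p0[2]*100],method="Nelder-Mead",options=dict(initial_simplex=[[p0[0],p0[1],p0[2]*100],[p0[0]+15,p0[1],p0[2]*100],[p0[0],p0[1]+15,p0[2]*100],[p0[0],p0[1],p0[2]*100+25]],xatol=.05,fatol=.05,maxiter=250))
    return r.x[0],r.x[1],r.x[2]/100,r.fun
E
python3 - <<'E'
from h import *
obs=[]
for n in ("scene","side"):
    im=camera(n); ms=masks_of(n,"caddy"); print([(round(m["confidence"],2),m["pixels"].sum(),np.round(m["bbox"],3)) for m in ms])
    obs.append((cam(n),ms[0]["pixels"]))
    cr=im[130:330,90:390] if n=="scene" else im[130:360,200:430]
    cv2.imwrite(f"pics/{n}1.png",cv2.resize(cr,None,fx=2.6,fy=2.6,interpolation=cv2.INTER_CUBIC))
for a in (0,.4,.8,1.2,1.6,2.,2.4,2.8): print(a,np.round(fit(obs,CAD,(455,-418,a)),3))
for o in obs: print(np.round(fit([o],CAD,(455,-418,.4)),3))
E
```

```text
[(0.56, np.int64(1950), array([0.176, 0.573, 0.106, 0.137]))]
[(0.66, np.int64(2218), array([0.612, 0.681, 0.109, 0.158]))]
0 [ 4.60913e+02 -4.20389e+02  2.23000e-01  1.11657e+02]
0.4 [ 4.61181e+02 -4.20228e+02  2.25000e-01  1.12248e+02]
0.8 [ 4.60883e+02 -4.20465e+02  2.26000e-01  1.12188e+02]
1.2 [ 4.61351e+02 -4.20350e+02  2.23000e-01  1.12536e+02]
1.6 [ 461.073 -420.459    3.365  112.312]
2.0 [ 461.275 -420.137    3.365  112.482]
2.4 [ 461.059 -420.363    3.362  112.309]
2.8 [ 460.834 -420.477    3.368  112.341]
[ 4.64004e+02 -4.20801e+02  2.25000e-01  4.57660e+01]
[ 4.58981e+02 -4.20048e+02  2.34000e-01  4.73130e+01]
```

View pics/scene1.png

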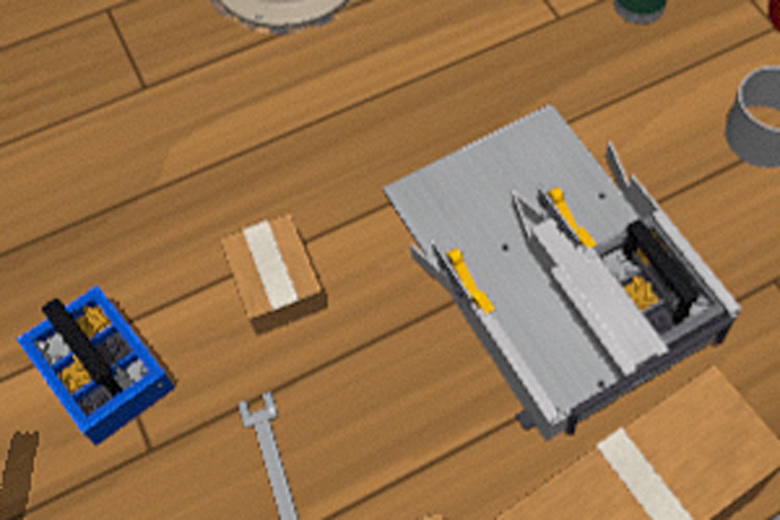

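View pics/side1.png

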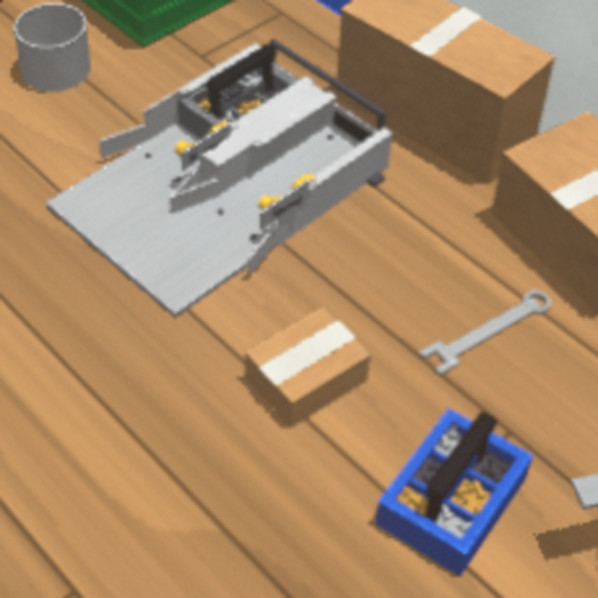

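```bash
python3 - <<'E'
from h import *
for n,uv in (("scene",[(238.1,202.3),(300.8,170.4)]),("side",[(268.5,250.4),(218.5,208.1)])):
    C=cam(n); P=ray(C,uv,10); d=P[1]-P[0]; print(n,P.round(1),np.linalg.norm(d).round(1),"yaw",np.arctan2(-d[0],d[1]).round(4))
obs=[]
for n in ("scene","side"):
    camera(n)
    ms=masks_of(n,"stored"); print([(round(m["confidence"],2),m["pixels"].sum()) for m in ms])
    for l,z in (("rack_mouth",10),("rack_end",30)):
        for r in place_of(n,l)[:1]:
            uv=np.array(r["location"])*[560,420]; print(l,round(r["confidence"],2),ray(cam(n),uv,z)[0].round(1))
# move planning: TCP rel. tool axes
s=st(); M=R.from_quat(s["ee_rot"]).as_matrix(); print(M.round(3)); print(np.array(get_calibration("wrist")["T_tool_cam"]).round(2), get_calibration("wrist")["K"])
E
```

```text
scene [[403.  -40.   10. ]
 [389.7 201.1  10. ]] 241.4 yaw 0.0551
side [[398.5 -48.   10. ]
 [386.7 198.6  10. ]] 246.9 yaw 0.0478
[(0.97, np.int64(1349))]
rack_mouth 0.62 [449.4  14.   10. ]
rack_end 0.7 [756.   31.3  30. ]
[]
rack_mouth 0.63 [452.3  13.6  10. ]
rack_end 0.89 [757.8  42.6  30. ]
[[-0.903  0.43   0.   ]
 [ 0.43   0.903  0.   ]
 [-0.     0.    -1.   ]]
[[  -0.     -0.96   -0.27   70.07]
 [   1.     -0.      0.     -0.45]
 [  -0.     -0.27    0.96 -142.92]
 [   0.      0.      0.      1.  ]] [[360.611354     0.         276.20127828]
 [  0.         360.611354   208.24670645]
 [  0.           0.           1.        ]]
```

Emit:
{"name": "jog_arm", "arguments": {
  "plan": [
    [[0,0,-0.494],[-0.384,-0.331,-0.03],-1],
    [[0,0,-0.494],[-0.384,-0.331,-0.03],-1],
    [[0,0,-0.494],[-0.384,-0.331,-0.03],-1],
    [[0,0,-0.494],[-0.384,-0.331,-0.03],-1],
    [[0,0,-0.494],[-0.384,-0.331,-0.03],-1],
    [[0,0,-0.494],[-0.384,-0.331,-0.03],-1],
    [[0,0,-0.494],[-0.384,-0.331,-0.03],-1],
    [[0,0,-0.494],[-0.384,-0.331,-0.03],-1],
    [[0,0,-0.494],[-0.384,-0.331,-0.03],-1],
    [[0,0,-0.494],[-0.384,-0.331,-0.03],-1]
  ]
}}

```text
clock: 3.0
tcp_pos: [430.3, 8.9, 261.2]
ee_rot: [-0.023, 1.0, 0.0, -0.0]
wrist_force: [0.2, -0.0, 0.7]
gripper_width: 85.3
```

```bash
python3 - <<'E'
from h import *
s=st(); pr(s); im=camera("wrist"); C=cam("wrist",s)
cv2.imwrite("pics/w1.png",cv2.resize(im,None,fx=1.4,fy=1.4,interpolation=cv2.INTER_CUBIC)); np.savez("w1.npz",im=im,p=s["tcp_pos"],q=s["ee_rot"])
for l,z in (("rack",0),("rack_mouth",10),("rack_end",30),("catch_mount",70),("catch",72),("stored",10)):
    for r in place_of("wrist",l)[:2]:
        uv=np.array(r["location"])*[560,420]; print(l,round(r["confidence"],2),uv.round(1),ray(C,uv,z)[0].round(1))
# overlay
def ov(x,y,a,P):
    P=np.array(P,float);c,s_=np.cos(a),np.sin(a); return proj(C,np.c_[x+c*P[:,0]-s_*P[:,1],y+s_*P[:,0]+c*P[:,1],P[:,2]])
print(ov(541,14.5,.055,[(-150,-52,10),(-150,192,10),(18,-52,63),(18,52,63),(221,-52,63)]).round(1)*1.4)
E
```

```text
clock 3.0
joint_pos [-6.5200e-02 -2.2440e-01  1.6019e+00  1.0000e-04  1.7645e+00 -1.6825e+00]
tcp_pos [430.2851   8.9068 261.1892]
ee_rot [-2.330e-02  9.997e-01  1.000e-04 -2.000e-04]
wrist_force [ 0.1795 -0.0148  0.7067]
moment [ 0.0283  0.0165 -0.0254]
gripper_width 85.2633
rack 0.67 [279.9 264.5] [546.9  18.9   0. ]
rack_mouth 0.68 [281.  191.3] [452.8  15.4  10. ]
catch_mount 0.71 [231.1 311. ] [570.7 -32.4  70. ]Traceback (most recent call last):
  File "<stdin>", line 5, in <module>
ValueError: it knows: caddy, carton, catch_mount, coupling, oil, rack, rack_end, rack_mouth, stored, wrench
```

View pics/w1.png

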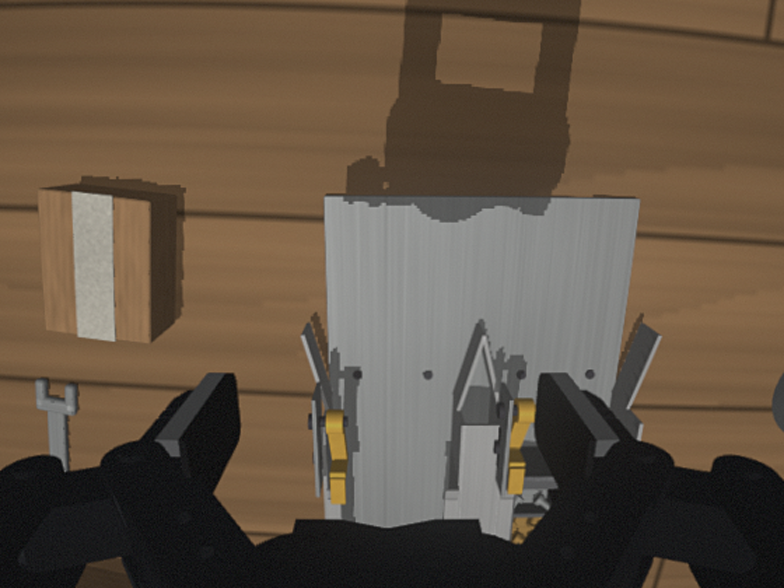

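```bash
python3 - <<'E'
from h import *
d=np.load("w1.npz"); C=cam("wrist",dict(tcp_pos=d["p"],ee_rot=d["q"]))
im=d["im"]
P=ray(C,np.array([(325,196),(638,198),(328,330),(625,330)])/1.4,10); print(P.round(1))
def ov(x,y,a,P):
    P=np.array(P,float);c,s_=np.cos(a),np.sin(a); return proj(C,np.c_[x+c*P[:,0]-s_*P[:,1],y+s_*P[:,0]+c*P[:,1],P[:,2]])
big=cv2.resize(im,None,fx=2,fy=2,interpolation=cv2.INTER_CUBIC)
cv2.imwrite("pics/w1c.png",big[240:780,380:960])
# screws / bolts  and catch heads
print(ray(C,np.array([(357,375),(428,375),(521,374),(590,374)])/1.4,10).round(1))
print(ray(C,np.array([(336,413),(523,402)])/1.4,76).round(1))
E
```

```text
[[398.2 -40.2  10. ]
 [387.2 205.2  10. ]
 [508.2 -36.3  10. ]
 [497.3 213.8  10. ]]
[[548.  -11.   10. ]
 [545.3  49.6  10. ]
 [541.1 129.5  10. ]
 [538.8 190.1  10. ]]
[[547.7 -22.7  76. ]
 [533.  113.   76. ]]
```

View pics/w1c.png

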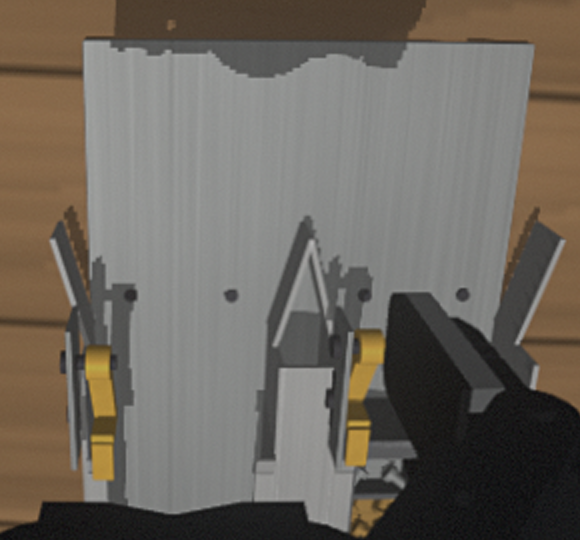

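Emit:
{"name": "jog_arm", "arguments": {
  "plan": [
    [[0,0,-0.178],[0.01,-0.424,0.031],-1],
    [[0,0,-0.178],[0.01,-0.424,0.031],-1],
    [[0,0,-0.178],[0.01,-0.424,0.031],-1],
    [[0,0,-0.178],[0.01,-0.424,0.031],-1],
    [[0,0,-0.178],[0.01,-0.424,0.031],-1],
    [[0,0,-0.178],[0.01,-0.424,0.031],-1],
    [[0,0,-0.178],[0.01,-0.424,0.031],-1],
    [[0,0,-0.178],[0.01,-0.424,0.031],-1],
    [[0,0,-0.178],[0.01,-0.424,0.031],-1]
  ]
}}

```text
clock: 4.38
tcp_pos: [441.5, -413.1, 230.2]
ee_rot: [-0.114, 0.993, 0.0, 0.0]
wrist_force: [0.1, 0.6, -0.1]
gripper_width: 85.2
```

```bash
python3 - <<'E'
from h import *
s=st(); pr(s); im=camera("wrist"); C=cam("wrist",s)
ms=masks_of("wrist","caddy"); print([(round(m["confidence"],2),m["pixels"].sum()) for m in ms])
m=ms[0]["pixels"]
f=fit([(C,m)],CAD,(461,-420,.225)); print(np.round(f,3))
vis=im.copy(); q=sil(C,CAD,*f[:3]); c,_=cv2.findContours((q>.5).astype(np.uint8),0,1); cv2.drawContours(vis,c,-1,(0,0,255),1)
cv2.imwrite("pics/w2.png",cv2.resize(vis,None,fx=1.4,fy=1.4,interpolation=cv2.INTER_CUBIC))
E
```

```text
clock 4.375
joint_pos [-8.1350e-01  2.7940e-01  1.1495e+00  4.0000e-04  1.7131e+00 -2.6124e+00]
tcp_pos [ 441.4808 -413.1047  230.2278]
ee_rot [-1.138e-01  9.935e-01  3.000e-04  0.000e+00]
wrist_force [ 0.0815  0.634  -0.0551]
moment [-0.0348 -0.0323 -0.0258]
gripper_width 85.2064
[(0.78, np.int64(15655))]
[ 4.61440e+02 -4.20313e+02  2.18000e-01  1.39114e+02]
```

View pics/w2.png

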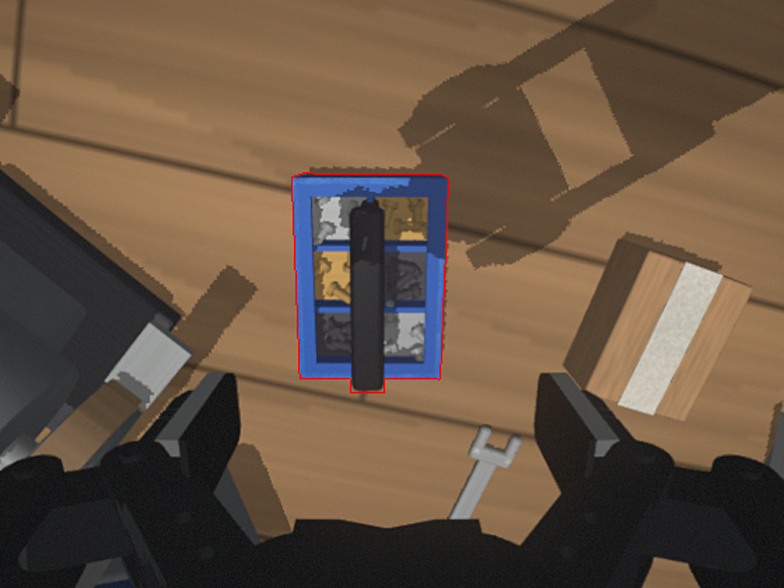

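Emit:
{"name": "jog_arm", "arguments": {
  "plan": [
    [[0,0,0.01],[-0.018,-0.0115,0.04],-0.2],
    [[0,0,0.01],[-0.018,-0.0115,0.08],-0.2],
    [[0,0,0.01],[-0.018,-0.0115,0.11],-0.2],
    [[0,0,0.01],[-0.018,-0.0115,0.13],-0.2],
    [[0,0,0.01],[-0.018,-0.0115,0.145],-0.2],
    [[0,0,0.01],[-0.018,-0.0115,0.155],-0.2],
    [[0,0,0.01],[-0.018,-0.0115,0.164],-0.2],
    [[0,0,0.01],[-0.018,-0.0115,0.164],-0.2]
  ]
}}

```text
clock: 5.48
tcp_pos: [461.0, -421.1, 65.9]
ee_rot: [-0.108, 0.994, 0.0, -0.0]
wrist_force: [0.6, -0.4, -0.1]
gripper_width: 51.3
```

```bash
python3 - <<'E'
from h import *
s=st(); pr(s); im=camera("wrist"); cv2.imwrite("pics/w3.png",im)
im=camera("side"); cv2.imwrite("pics/s3.png",cv2.resize(im[230:380,290:500],None,fx=3,fy=3,interpolation=cv2.INTER_CUBIC))
E
```

```text
clock 5.475
joint_pos [-7.9940e-01  4.3610e-01  1.2865e+00  1.0000e-04  1.4197e+00 -2.5874e+00]
tcp_pos [ 460.9574 -421.0946   65.8646]
ee_rot [-1.084e-01  9.941e-01  3.000e-04 -2.000e-04]
wrist_force [ 0.6325 -0.3944 -0.0652]
moment [-0.0223 -0.027  -0.053 ]
gripper_width 51.3236
```

View pics/w3.png

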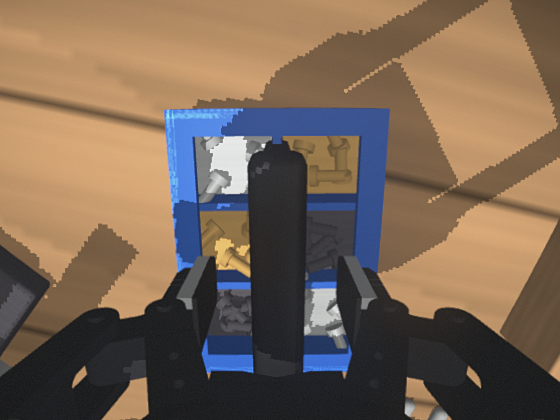

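View pics/s3.png

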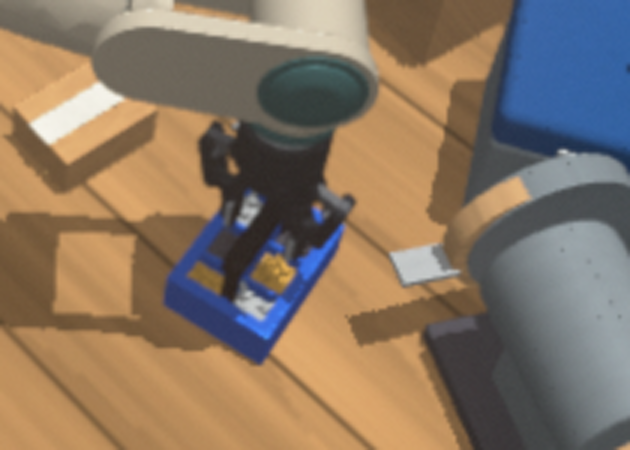

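Emit:
{"name": "jog_arm", "arguments": {
  "plan": [
    [[0,0,0],[0,0,0],1],
    [[0,0,0],[0,0,0],1],
    [[0,0,0],[0,0,0],1],
    [[0,0,0],[0,0,0],1],
    [[0,0,0],[0,0,0],1],
    [[0,0,0],[0,0,0],1]
  ],
  "force": 90
}}

```text
clock: 6.32
tcp_pos: [461.3, -421.1, 66.8]
ee_rot: [-0.108, 0.994, 0.0, 0.0]
wrist_force: [-1.3, 4.8, 5.5]
gripper_width: 18.6
```

Emit:
{"name": "jog_arm", "arguments": {
  "plan": [
    [[0,0,0],[0,0,-0.01],1],
    [[0,0,0],[0,0,-0.03],1],
    [[0,0,0],[0,0,-0.06],1],
    [[0,0,0],[0,0,-0.09],1],
    [[0,0,0],[0,0,-0.1],1],
    [[0,0,0],[0,0,-0.1],1]
  ]
}}

```text
clock: 7.08
tcp_pos: [461.1, -421.3, 166.6]
ee_rot: [-0.108, 0.994, -0.0, 0.0]
wrist_force: [0.3, -0.3, -7.1]
gripper_width: 18.4
```

```bash
python3 - <<'E'
from h import *
pr()
E
```

```text
clock 7.075
joint_pos [-0.7994  0.3587  1.1792  0.      1.6029 -2.5873]
tcp_pos [ 461.1481 -421.3267  166.591 ]
ee_rot [-1.083e-01  9.941e-01 -3.000e-04  2.000e-04]
wrist_force [ 0.3446 -0.3184 -7.1118]
moment [ 0.0183  0.0028 -0.0587]
gripper_width 18.4249
```

Emit:
{"name": "jog_arm", "arguments": {
  "plan": [
    [[0,0,0.01],[-0.005,0.025,0],1],
    [[0,0,0.03],[-0.015,0.075,0],1],
    [[0,0,0.05],[-0.025,0.125,0],1],
    [[0,0,0.08],[-0.036,0.18,0],1],
    [[0,0,0.1],[-0.047,0.235,0],1],
    [[0,0,0.12],[-0.058,0.29,0],1],
    [[0,0,0.14],[-0.069,0.345,0],1],
    [[0,0,0.16],[-0.078,0.39,0],1],
    [[0,0,0.17],[-0.083,0.418,0],1],
    [[0,0,0.17],[-0.085,0.427,0],1]
  ]
}}

```text
clock: 8.32
tcp_pos: [451.2, 15.5, 164.9]
ee_rot: [-0.025, 1.0, 0.0, -0.001]
wrist_force: [-1.2, -1.2, -7.0]
gripper_width: 18.0
```

Emit:
{"name": "jog_arm", "arguments": {
  "plan": [
    [[0,0,0],[0,0,0],1],
    [[0,0,0],[0,0,0],1]
  ]
}}

```text
clock: 8.57
tcp_pos: [452.0, 13.2, 165.9]
ee_rot: [-0.023, 1.0, -0.0, -0.0]
wrist_force: [-0.2, -0.1, -7.2]
gripper_width: 18.6
```

```bash
python3 - <<'E'
from h import *
s=st(); pr(s); im=camera("wrist"); C=cam("wrist",s)
cv2.imwrite("pics/w4.png",cv2.resize(im,None,fx=1.4,fy=1.4,interpolation=cv2.INTER_CUBIC))
np.savez("w4.npz",im=im,p=s["tcp_pos"],q=s["ee_rot"])
E
```

```text
clock 8.575
joint_pos [-5.2400e-02 -1.2620e-01  1.7052e+00 -4.0000e-04  1.5634e+00 -1.6693e+00]
tcp_pos [451.9953  13.1502 165.8642]
ee_rot [-2.310e-02  9.997e-01 -2.000e-04 -4.000e-04]
wrist_force [-0.2418 -0.1462 -7.1642]
moment [-0.0529  0.0221  0.0359]
gripper_width 18.5779
```

View pics/w4.png

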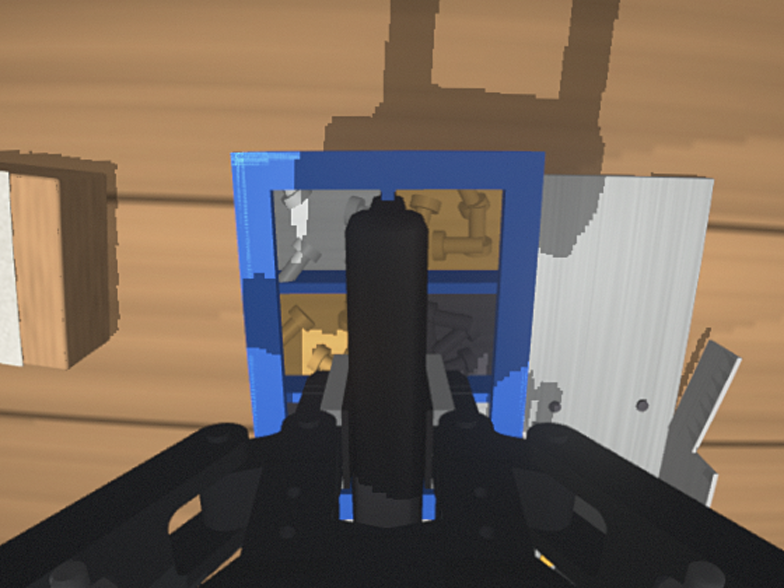

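```bash
python3 - <<'E'
from h import *
d=np.load("w4.npz"); C=cam("wrist",dict(tcp_pos=d["p"],ee_rot=d["q"]))
print(ray(C,np.array([(232,152),(545,152)])/1.4,144).round(1))
print(ray(C,np.array([(555,406),(642,405),(713,179)])/1.4,10).round(1))
obs=[]
for n in ("scene","side"):
    im=camera(n); 
    cr=im[130:330,190:390] if n=="scene" else im[130:280,200:400]
    cv2.imwrite(f"pics/{n}4.png",cv2.resize(cr,None,fx=3,fy=3,interpolation=cv2.INTER_CUBIC))
E
```

```text
[[385.  -39.4 144. ]
 [380.5  60.2 144. ]]
[[541.4 129.5  10. ]
 [538.9 189.5  10. ]
 [388.2 206.   10. ]]
```

View pics/side4.png

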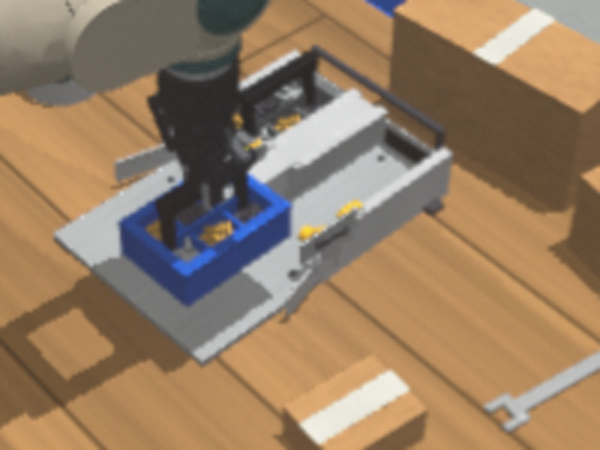

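View pics/scene4.png

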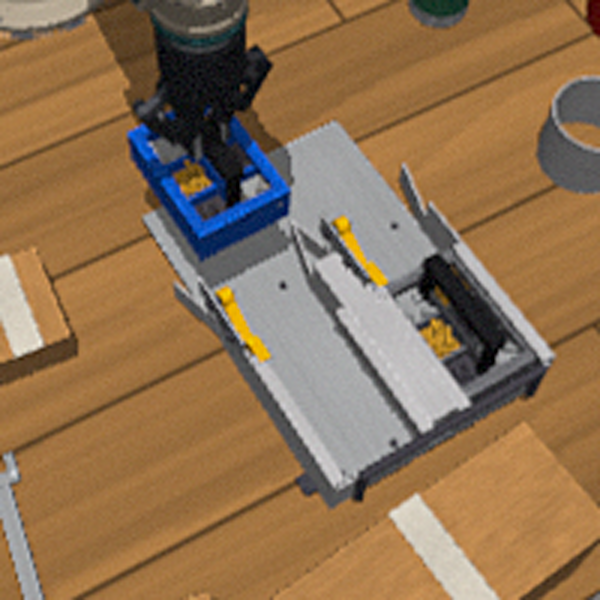

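Emit:
{"name": "jog_arm", "arguments": {
  "plan": [
    [[0,0,0],[0,0.002,0.02],1],
    [[0,0,0],[0,0.002,0.045],1],
    [[0,0,0],[0,0.002,0.065],1],
    [[0,0,0],[0,0.002,0.078],1],
    [[0,0,0],[0,0.002,0.083],1],
    [[0,0,0],[0,0.002,0.085],1],
    [[0,0,0],[0,0.002,0.087],1],
    [[0,0,0],[0,0.002,0.087],1]
  ]
}}

```text
clock: 9.72
tcp_pos: [452.2, 16.1, 79.7]
ee_rot: [-0.024, 1.0, 0.0, 0.0]
wrist_force: [-0.1, 0.5, -7.9]
gripper_width: 18.2
```

Emit:
{"name": "jog_arm", "arguments": {
  "plan": [
    [[0,0,0],[0,0,0.001],1],
    [[0,0,0],[0,0,0.001],1]
  ]
}}

```text
clock: 9.98
tcp_pos: [452.0, 16.1, 78.4]
ee_rot: [-0.024, 1.0, 0.0, 0.0]
wrist_force: [0.1, -0.5, -7.5]
gripper_width: 18.6
```

Emit:
{"name": "jog_arm", "arguments": {
  "plan": [
    [[0,0,0],[0,0,0.001],1],
    [[0,0,0],[0,0,0.001],1]
  ]
}}

```text
clock: 10.22
tcp_pos: [451.9, 16.1, 77.2]
ee_rot: [-0.024, 1.0, 0.0, -0.0]
wrist_force: [-0.0, 0.8, -7.9]
gripper_width: 18.4
```

Emit:
{"name": "jog_arm", "arguments": {
  "plan": [
    [[0,0,0],[0,0,0.001],1],
    [[0,0,0],[0,0,0.001],1]
  ]
}}

```text
clock: 10.48
tcp_pos: [452.3, 16.1, 76.9]
ee_rot: [-0.024, 1.0, 0.0, 0.0]
wrist_force: [-1.8, 1.6, -1.8]
gripper_width: 18.8
```

```bash
python3 - <<'E'
from h import *
s=st(); pr(s)
E
```

```text
clock 10.475
joint_pos [-4.6100e-02 -4.1800e-02  1.8106e+00  2.0000e-04  1.3718e+00 -1.6641e+00]
tcp_pos [452.3202  16.141   76.8664]
ee_rot [-2.360e-02  9.997e-01  1.000e-04  5.000e-04]
wrist_force [-1.8224  1.5805 -1.8337]
moment [-0.0047  0.2538 -0.0553]
gripper_width 18.8021
```

Emit:
{"name": "jog_arm", "arguments": {
  "plan": [
    [[0,0,0],[-0.003,0,0],1],
    [[0,0,0],[-0.008,0,0],1],
    [[0,0,0],[-0.013,-0.001,0],1],
    [[0,0,0],[-0.018,-0.001,0],1],
    [[0,0,0],[-0.022,-0.001,0],1],
    [[0,0,0],[-0.025,-0.001,0],1],
    [[0,0,0],[-0.025,-0.001,0],1]
  ]
}}

```text
clock: 11.35
tcp_pos: [477.8, 16.2, 76.7]
ee_rot: [-0.024, 1.0, -0.0, 0.001]
wrist_force: [-0.6, -0.5, 3.0]
gripper_width: 18.7
```

```bash
python3 - <<'E'
from h import *
s=st(); pr(s)
im=camera("wrist"); cv2.imwrite("pics/w5.png",cv2.resize(im,None,fx=1.4,fy=1.4,interpolation=cv2.INTER_CUBIC))
np.savez("w5.npz",im=im,p=s["tcp_pos"],q=s["ee_rot"])
im=camera("side"); cv2.imwrite("pics/side5.png",cv2.resize(im[160:260,230:380],None,fx=5,fy=5,interpolation=cv2.INTER_CUBIC))
im=camera("scene"); cv2.imwrite("pics/scene5.png",cv2.resize(im[160:280,210:360],None,fx=5,fy=5,interpolation=cv2.INTER_CUBIC))
E
```

```text
clock 11.35
joint_pos [-4.3300e-02  3.0300e-02  1.7391e+00  1.0000e-04  1.3704e+00 -1.6613e+00]
tcp_pos [477.7703  16.2456  76.7256]
ee_rot [-2.360e-02  9.997e-01 -0.000e+00  9.000e-04]
wrist_force [-0.6427 -0.4851  2.9981]
moment [-0.3414  0.0582 -0.0843]
gripper_width 18.7274
```

View pics/w5.png

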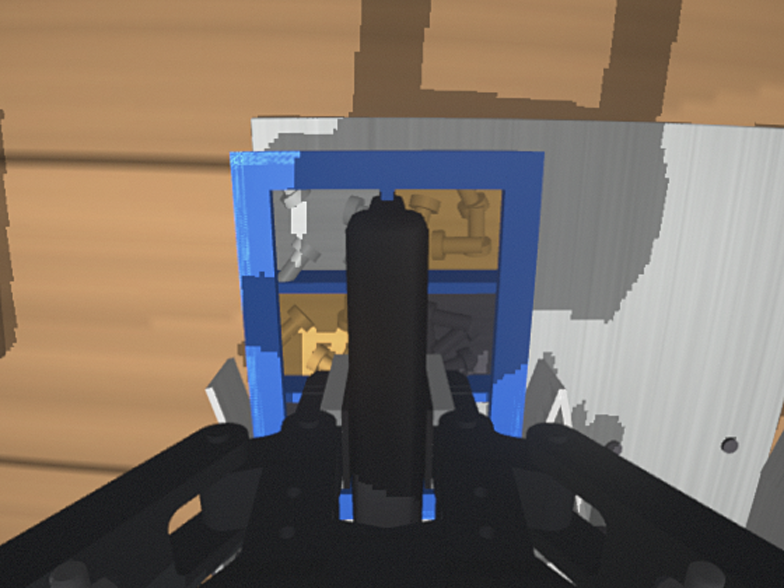

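View pics/scene5.png

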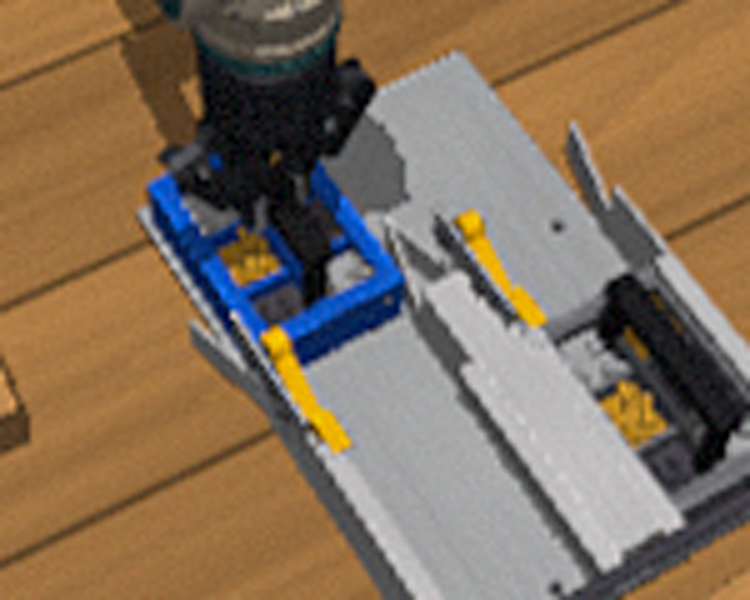

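View pics/side5.png

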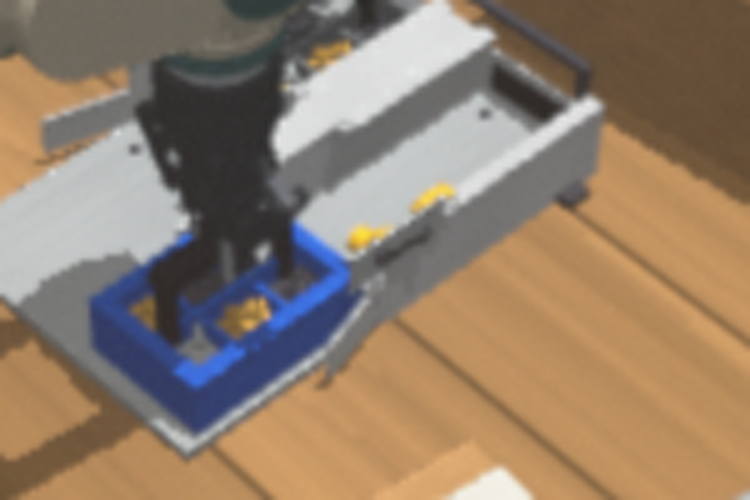

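```bash
python3 - <<'E'
from h import *
d=np.load("w5.npz"); C=cam("wrist",dict(tcp_pos=d["p"],ee_rot=d["q"]))
print("rim",ray(C,np.array([(231,152),(544,152)])/1.4,55).round(1))
print("bolts",ray(C,np.array([(613,447),(730,444)])/1.4,10).round(1))
print("bed",ray(C,np.array([(251,119),(784,126)])/1.4,10).round(1))
for z in(40,50): print("ears top outer",ray(C,np.array([(207,390),(567,391)])/1.4,z).round(1))
E
```

```text
rim [[410.9 -36.6  55. ]
 [406.3  62.8  55. ]]
bolts [[541.2 129.2  10. ]
 [538.6 189.9  10. ]]
bed [[398.8 -41.7  10. ]
 [388.1 178.1  10. ]]
ears top outer [[503.  -54.2  40. ]
 [496.8  88.7  40. ]]
ears top outer [[497.7 -50.5  50. ]
 [491.9  84.5  50. ]]
```

Emit:
{"name": "jog_arm", "arguments": {
  "plan": [
    [[0,0,0],[-0.003,0,-0.0006],1],
    [[0,0,0],[-0.007,0,-0.0006],1],
    [[0,0,0],[-0.011,0,-0.0006],1],
    [[0,0,0],[-0.015,0,-0.0006],1],
    [[0,0,0],[-0.018,0,-0.0006],1],
    [[0,0,0],[-0.02,0,-0.0006],1]
  ]
}}

```text
clock: 12.25
tcp_pos: [497.1, 17.2, 76.7]
ee_rot: [-0.024, 1.0, 0.0, -0.0]
wrist_force: [-3.1, 0.2, 2.5]
gripper_width: 18.5
```

```bash
python3 - <<'E'
from h import *
s=st(); pr(s)
E
```

```text
clock 12.25
joint_pos [-3.9600e-02  8.5600e-02  1.6814e+00  1.0000e-04  1.3749e+00 -1.6577e+00]
tcp_pos [497.0853  17.2467  76.7219]
ee_rot [-2.360e-02  9.997e-01  1.000e-04 -1.000e-04]
wrist_force [-3.0671  0.1591  2.4838]
moment [-0.3172  0.5043 -0.0951]
gripper_width 18.4836
```

Emit:
{"name": "jog_arm", "arguments": {
  "plan": [
    [[0,0,0],[-0.003,0,-0.0005],1],
    [[0,0,0],[-0.006,0,-0.0005],1],
    [[0,0,0],[-0.009,0,-0.0005],1],
    [[0,0,0],[-0.012,0,-0.0005],1],
    [[0,0,0],[-0.015,0,-0.0005],1],
    [[0,0,0],[-0.018,0,-0.0005],1]
  ]
}}

```text
clock: 13.0
tcp_pos: [514.9, 18.1, 77.0]
ee_rot: [-0.024, 1.0, 0.0, -0.0]
wrist_force: [-0.6, -0.2, -5.0]
gripper_width: 18.8
```

```bash
python3 - <<'E'
from h import *
s=st(); pr(s)
im=camera("side"); cv2.imwrite("pics/side6.png",cv2.resize(im[160:260,230:380],None,fx=5,fy=5,interpolation=cv2.INTER_CUBIC))
E
```

```text
clock 13.0
joint_pos [-3.6600e-02  1.3430e-01  1.6280e+00  2.0000e-04  1.3800e+00 -1.6546e+00]
tcp_pos [514.9049  18.0981  77.0187]
ee_rot [-2.360e-02  9.997e-01  1.000e-04 -4.000e-04]
wrist_force [-0.6112 -0.1712 -5.004 ]
moment [-0.1026  0.285  -0.07  ]
gripper_width 18.7758
```

View pics/side6.png

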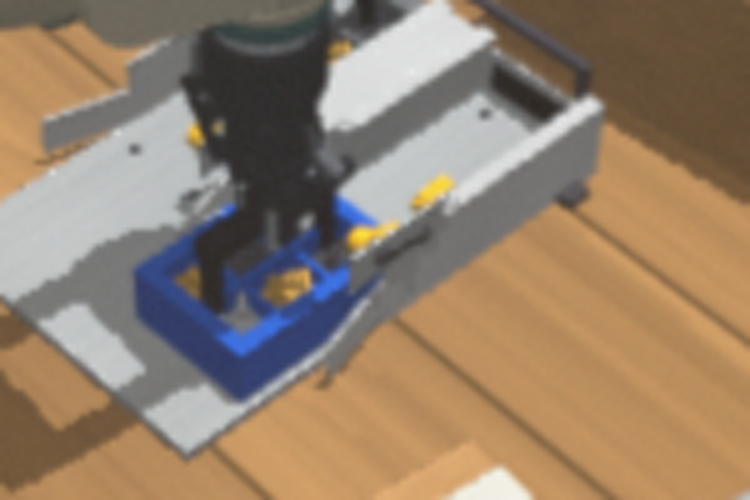

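Emit:
{"name": "jog_arm", "arguments": {
  "plan": [
    [[0,0,0],[-0.003,0,0.0002],1],
    [[0,0,0],[-0.007,0,0.0002],1],
    [[0,0,0],[-0.011,0,0.0002],1],
    [[0,0,0],[-0.015,0,0.0002],1],
    [[0,0,0],[-0.019,0,0.0002],1],
    [[0,0,0],[-0.023,0,0.0002],1],
    [[0,0,0],[-0.026,0,0.0002],1]
  ]
}}

```text
clock: 13.92
tcp_pos: [541.1, 19.3, 77.1]
ee_rot: [-0.024, 1.0, 0.0, -0.0]
wrist_force: [0.3, -0.1, -6.9]
gripper_width: 18.4
```

```bash
python3 - <<'E'
from h import *
s=st(); pr(s)
im=camera("side"); cv2.imwrite("pics/side7.png",cv2.resize(im[160:260,230:380],None,fx=5,fy=5,interpolation=cv2.INTER_CUBIC))
im=camera("scene"); cv2.imwrite("pics/scene7.png",cv2.resize(im[160:280,210:360],None,fx=5,fy=5,interpolation=cv2.INTER_CUBIC))
E
```

```text
clock 13.925
joint_pos [-3.2600e-02  2.0430e-01  1.5489e+00  1.0000e-04  1.3886e+00 -1.6506e+00]
tcp_pos [541.1056  19.31    77.119 ]
ee_rot [-2.360e-02  9.997e-01  0.000e+00 -1.000e-04]
wrist_force [ 0.3269 -0.0648 -6.8776]
moment [-0.0046  0.1309  0.034 ]
gripper_width 18.434
```

View pics/side7.png

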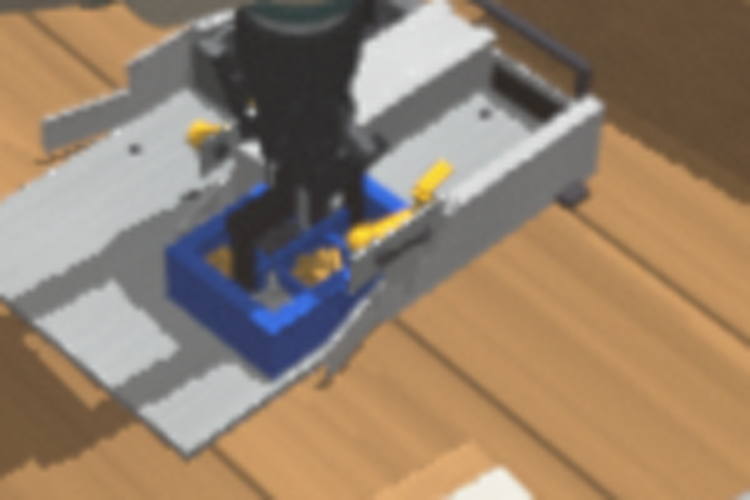

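View pics/scene7.png

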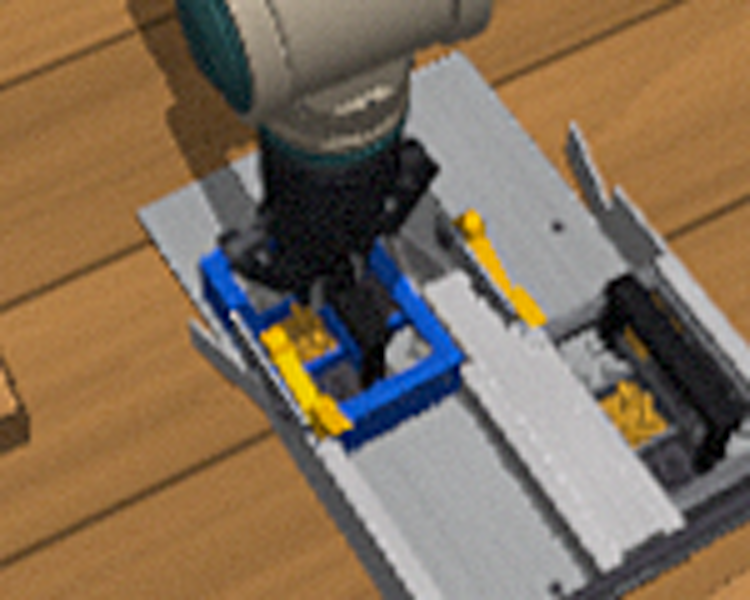

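Emit:
{"name": "jog_arm", "arguments": {
  "plan": [
    [[0,0,0],[-0.003,0,0.0006],1],
    [[0,0,0],[-0.007,0,0.0006],1],
    [[0,0,0],[-0.011,0,0.0006],1],
    [[0,0,0],[-0.016,0,0.0006],1],
    [[0,0,0],[-0.021,0,0.0006],1],
    [[0,0,0],[-0.026,0,0.0006],1],
    [[0,0,0],[-0.03,0,0.0006],1]
  ]
}}

```text
clock: 14.9
tcp_pos: [571.3, 20.7, 76.8]
ee_rot: [-0.024, 1.0, -0.0, 0.0]
wrist_force: [-2.7, 0.8, -0.9]
gripper_width: 18.5
```

```bash
python3 - <<'E'
from h import *
s=st(); pr(s)
im=camera("side"); cv2.imwrite("pics/side8.png",cv2.resize(im[160:260,230:380],None,fx=5,fy=5,interpolation=cv2.INTER_CUBIC))
E
```

```text
clock 14.9
joint_pos [-0.0284  0.2847  1.4546 -0.      1.402  -1.6464]
tcp_pos [571.3358  20.6911  76.7975]
ee_rot [-2.360e-02  9.997e-01 -0.000e+00  2.000e-04]
wrist_force [-2.7105  0.771  -0.8623]
moment [-0.2739  0.3858 -0.0543]
gripper_width 18.4842
```

View pics/side8.png

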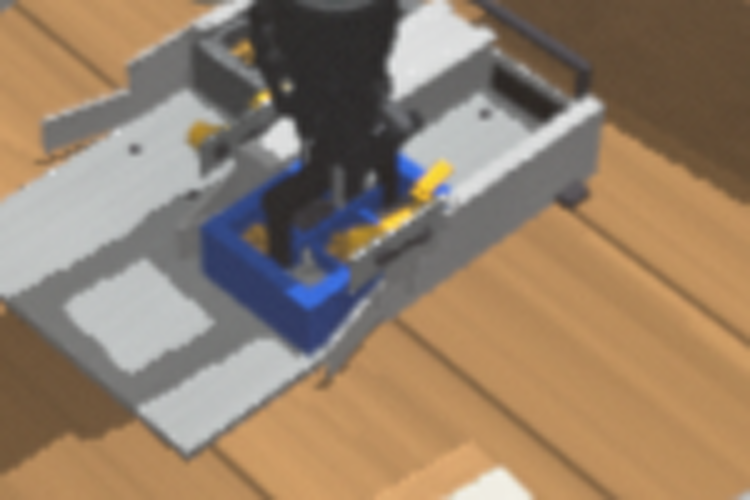

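Emit:
{"name": "jog_arm", "arguments": {
  "plan": [
    [[0,0,0],[-0.003,0,0],1],
    [[0,0,0],[-0.008,0,0],1],
    [[0,0,0],[-0.013,0,0],1],
    [[0,0,0],[-0.018,0,0],1],
    [[0,0,0],[-0.023,0,0],1],
    [[0,0,0],[-0.028,0,0],1],
    [[0,0,0],[-0.033,0,0],1],
    [[0,0,0],[-0.038,0,0],1],
    [[0,0,0],[-0.042,0,0],1]
  ]
}}

```text
clock: 16.08
tcp_pos: [613.2, 22.7, 76.8]
ee_rot: [-0.024, 1.0, 0.0, 0.0]
wrist_force: [-3.7, 0.5, 2.2]
gripper_width: 18.5
```

```bash
python3 - <<'E'
from h import *
s=st(); pr(s)
im=camera("side"); cv2.imwrite("pics/side9.png",cv2.resize(im[160:260,230:380],None,fx=5,fy=5,interpolation=cv2.INTER_CUBIC))
E
```

```text
clock 16.075
joint_pos [-0.0232  0.3961  1.3156  0.      1.4297 -1.6412]
tcp_pos [613.2482  22.6856  76.7835]
ee_rot [-2.360e-02  9.997e-01  0.000e+00  1.000e-04]
wrist_force [-3.705   0.4829  2.1618]
moment [-0.3561  0.595  -0.1329]
gripper_width 18.486
```

View pics/side9.png

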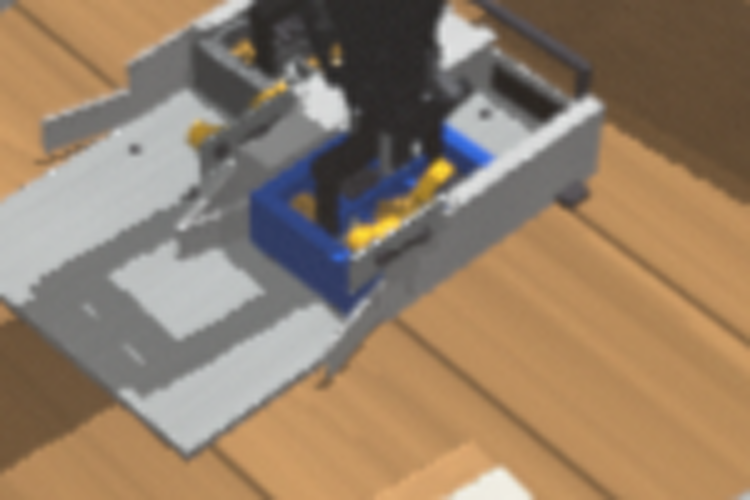

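Emit:
{"name": "jog_arm", "arguments": {
  "plan": [
    [[0,0,0],[-0.003,0,-0.0004],1],
    [[0,0,0],[-0.008,0,-0.0004],1],
    [[0,0,0],[-0.013,0,-0.0004],1],
    [[0,0,0],[-0.018,0,-0.0004],1],
    [[0,0,0],[-0.023,0,-0.0004],1],
    [[0,0,0],[-0.028,0,-0.0004],1],
    [[0,0,0],[-0.033,0,-0.0004],1],
    [[0,0,0],[-0.038,0,-0.0004],1],
    [[0,0,0],[-0.042,0,-0.0004],1]
  ]
}}

```text
clock: 17.25
tcp_pos: [655.1, 24.7, 76.8]
ee_rot: [-0.024, 1.0, 0.0, -0.0]
wrist_force: [-2.2, -0.3, -2.0]
gripper_width: 18.7
```

```bash
python3 - <<'E'
from h import *
s=st(); pr(s)
im=camera("wrist"); cv2.imwrite("pics/w10.png",cv2.resize(im,None,fx=1.4,fy=1.4,interpolation=cv2.INTER_CUBIC))
im=camera("side"); cv2.imwrite("pics/side10.png",cv2.resize(im[160:260,230:380],None,fx=5,fy=5,interpolation=cv2.INTER_CUBIC))
E
```

```text
clock 17.25
joint_pos [-1.8700e-02  5.0950e-01  1.1655e+00  1.0000e-04  1.4667e+00 -1.6367e+00]
tcp_pos [655.0816  24.6734  76.8424]
ee_rot [-2.360e-02  9.997e-01  0.000e+00 -1.000e-04]
wrist_force [-2.2228 -0.3463 -2.0453]
moment [-0.2763  0.4053 -0.0738]
gripper_width 18.713
```

View pics/w10.png

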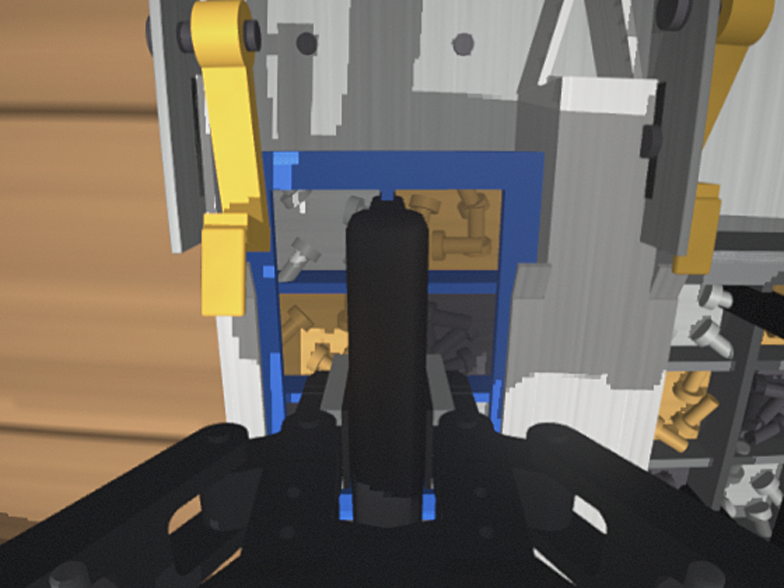

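View pics/side10.png

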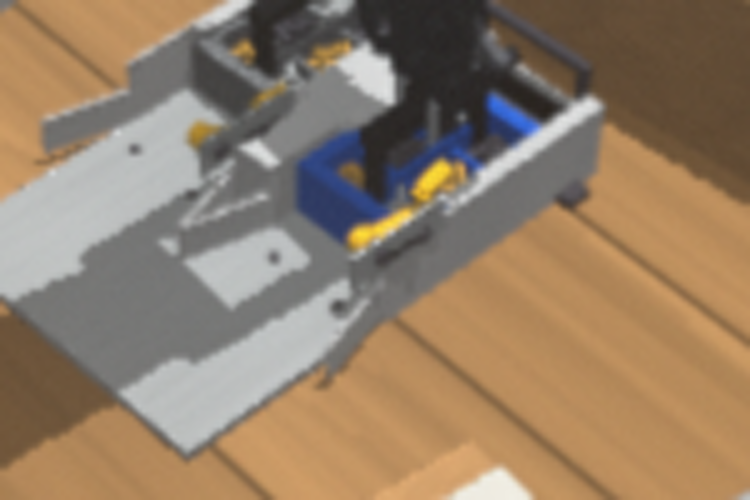

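Emit:
{"name": "jog_arm", "arguments": {
  "plan": [
    [[0,0,0],[-0.002,0,0],1],
    [[0,0,0],[-0.005,0,0],1],
    [[0,0,0],[-0.008,0,0],1],
    [[0,0,0],[-0.011,0,0],1],
    [[0,0,0],[-0.013,0,0],1],
    [[0,0,0],[-0.014,0,0],1]
  ]
}}

```text
clock: 18.1
tcp_pos: [668.9, 25.4, 76.9]
ee_rot: [-0.024, 1.0, 0.0, -0.0]
wrist_force: [-2.6, 0.7, -4.1]
gripper_width: 18.3
```

```bash
python3 - <<'E'
from h import *
s=st(); pr(s)
im=camera("wrist"); cv2.imwrite("pics/w11.png",im)
E
```

```text
clock 18.1
joint_pos [-1.7300e-02  5.4770e-01  1.1132e+00  1.0000e-04  1.4809e+00 -1.6353e+00]
tcp_pos [668.8824  25.373   76.9091]
ee_rot [-2.360e-02  9.997e-01  1.000e-04 -0.000e+00]
wrist_force [-2.6047  0.7194 -4.0692]
moment [-0.2774  0.2787 -0.1223]
gripper_width 18.3296
```

View pics/w11.png

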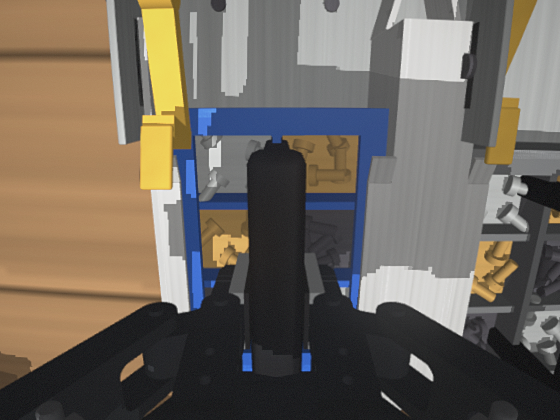

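Emit:
{"name": "jog_arm", "arguments": {
  "plan": [
    [[0,0,0],[-0.002,0,0.0001],1],
    [[0,0,0],[-0.004,0,0.0001],1],
    [[0,0,0],[-0.006,0,0.0001],1],
    [[0,0,0],[-0.006,0,0.0001],1]
  ]
}}

```text
clock: 18.65
tcp_pos: [675.1, 25.6, 76.9]
ee_rot: [-0.024, 1.0, 0.0, 0.0]
wrist_force: [0.5, 0.2, -4.2]
gripper_width: 18.6
```

```bash
python3 - <<'E'
from h import *
s=st(); pr(s)
im=camera("wrist"); cv2.imwrite("pics/w12.png",im)
E
```

```text
clock 18.65
joint_pos [-1.6800e-02  5.6450e-01  1.0898e+00  1.0000e-04  1.4866e+00 -1.6348e+00]
tcp_pos [675.1046  25.6217  76.9017]
ee_rot [-2.360e-02  9.997e-01  0.000e+00  3.000e-04]
wrist_force [ 0.5061  0.1688 -4.2242]
moment [-0.1537 -0.0181 -0.0416]
gripper_width 18.5792
```

View pics/w12.png

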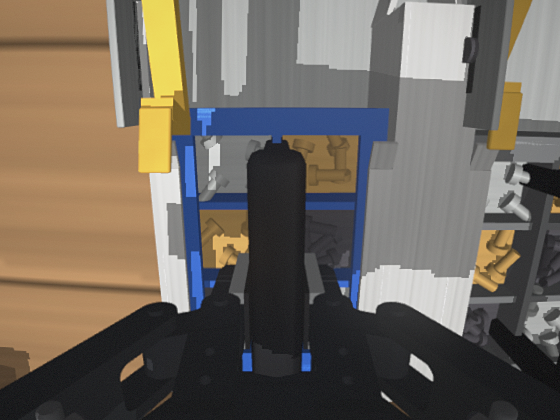

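Emit:
{"name": "jog_arm", "arguments": {
  "plan": [
    [[0,0,0],[-0.002,0,0],1],
    [[0,0,0],[-0.004,0,0],1],
    [[0,0,0],[-0.004,0,0],1]
  ]
}}

```text
clock: 19.08
tcp_pos: [679.1, 25.8, 76.9]
ee_rot: [-0.024, 1.0, 0.0, 0.0]
wrist_force: [-0.1, -0.1, -4.1]
gripper_width: 18.7
```

```bash
python3 - <<'E'
from h import *
s=st(); pr(s)
im=camera("wrist"); cv2.imwrite("pics/w13.png",im)
E
```

```text
clock 19.075
joint_pos [-1.6400e-02  5.7580e-01  1.0741e+00  1.0000e-04  1.4911e+00 -1.6344e+00]
tcp_pos [679.0502  25.8151  76.8917]
ee_rot [-2.360e-02  9.997e-01  0.000e+00  3.000e-04]
wrist_force [-0.0508 -0.0661 -4.1416]
moment [-0.186   0.0399 -0.0692]
gripper_width 18.7227
```

View pics/w13.png

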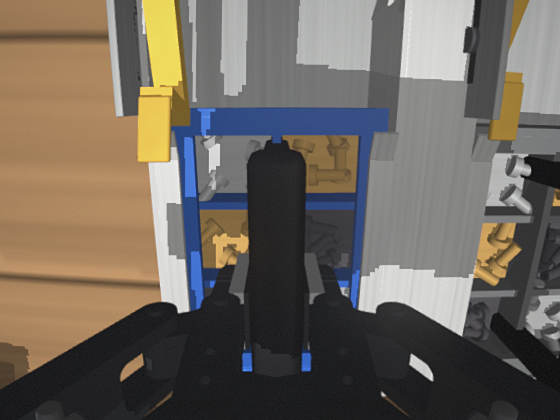

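```bash
python3 - <<'E'
from h import *
s=st();C=cam("wrist",s)
print("rear",ray(C,[(190,108),(389,108)],55).round(1))
for z in (55,60,65,70,75): print(z,"nose back",ray(C,[(155,161)],z).round(1),"crease",ray(C,[(157,97)],z).round(1))
E
```

```text
rear [[611.5 -15.9  55. ]
 [607.2  72.6  55. ]]
55 nose back [[635.9 -32.5  55. ]] crease [[607.3 -30.6  55. ]]
60 nose back [[635.1 -30.8  60. ]] crease [[607.3 -29.   60. ]]
65 nose back [[634.3 -29.2  65. ]] crease [[607.4 -27.4  65. ]]
70 nose back [[633.5 -27.5  70. ]] crease [[607.4 -25.8  70. ]]
75 nose back [[632.6 -25.9  75. ]] crease [[607.5 -24.2  75. ]]
```

```bash
python3 - <<'E'
from h import *
d=np.load("w1.npz"); C1=cam("wrist",dict(tcp_pos=d["p"],ee_rot=d["q"]))
def rk(P,o=(546,19.5),a=.0465):
    q=P[:,:2]-o; return np.c_[q@[np.cos(a),np.sin(a)],q@[-np.sin(a),np.cos(a)],P[:,2]].round(1)
C=cam("wrist")
for z in (55,65,75):
    print(z,"down ours end/crease/head",rk(ray(C1,[(241.5,359),(241.5,337.5),(238.5,295)],z)).tolist())
    print("   stored end w1",rk(ray(C1,[((357+380)/2,(466+240)/2),((360+380)/2,(420+240)/2),((370+380)/2,(345+240)/2)],z)).tolist())
    print("   now ours end/crease",rk(ray(C,[(155,161),(155,90)],z)).tolist(),"stored end",rk(ray(C,[(505,138),(510,72)],z)).tolist())
E
```

```text
55 down ours end/crease/head [[95.7, -45.6, 55.0], [66.1, -44.7, 55.0], [11.6, -46.2, 55.0]]
   stored end w1 [[88.4, 101.8, 55.0], [57.0, 100.9, 55.0], [9.3, 102.5, 55.0]]
   now ours end/crease [[87.4, -56.1, 55.0], [55.9, -53.6, 55.0]] stored end [[76.1, 106.5, 55.0], [46.7, 104.5, 55.0]]
65 down ours end/crease/head [[87.6, -44.5, 65.0], [58.9, -43.5, 65.0], [6.0, -45.1, 65.0]]
   stored end w1 [[80.5, 98.7, 65.0], [50.1, 97.9, 65.0], [3.6, 99.4, 65.0]]
   now ours end/crease [[85.9, -52.7, 65.0], [56.3, -50.3, 65.0]] stored end [[75.3, 100.0, 65.0], [47.7, 98.1, 65.0]]
75 down ours end/crease/head [[79.6, -43.3, 75.0], [51.7, -42.4, 75.0], [0.3, -43.9, 75.0]]
   stored end w1 [[72.7, 95.7, 75.0], [43.1, 94.8, 75.0], [-2.0, 96.3, 75.0]]
   now ours end/crease [[84.4, -49.4, 75.0], [56.7, -47.1, 75.0]] stored end [[74.5, 93.5, 75.0], [48.7, 91.8, 75.0]]
```

Emit:
{"name": "jog_arm", "arguments": {
  "plan": [
    [[0,0,0],[-0.001,0,0],1],
    [[0,0,0],[-0.002,0,0],1],
    [[0,0,0],[-0.003,0,0],1],
    [[0,0,0],[-0.003,0,0],1]
  ]
}}

```text
clock: 19.62
tcp_pos: [681.9, 26.0, 76.9]
ee_rot: [-0.024, 1.0, 0.0, 0.0]
wrist_force: [-2.4, -1.0, -3.1]
gripper_width: 18.4
```

```bash
python3 - <<'E'
from h import *
s=st(); pr(s)
im=camera("wrist"); cv2.imwrite("pics/w14.png",im)
E
```

```text
clock 19.625
joint_pos [-1.6100e-02  5.8420e-01  1.0625e+00  1.0000e-04  1.4947e+00 -1.6341e+00]
tcp_pos [681.9035  25.9653  76.893 ]
ee_rot [-2.360e-02  9.997e-01  0.000e+00  1.000e-04]
wrist_force [-2.4472 -0.9531 -3.1029]
moment [-0.1903  0.1502 -0.0516]
gripper_width 18.36
```

View pics/w14.png

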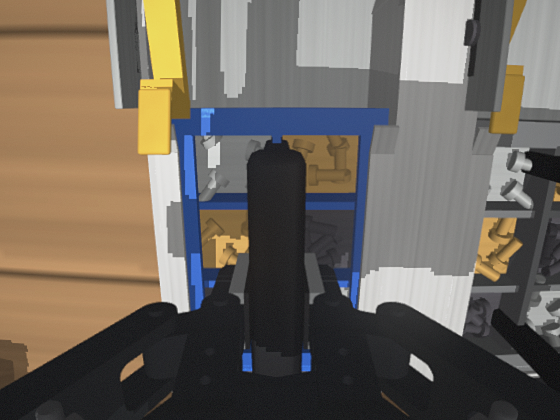

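Emit:
{"name": "jog_arm", "arguments": {
  "plan": [
    [[0,0,0],[-0.001,0,0],1],
    [[0,0,0],[-0.002,0,0],1],
    [[0,0,0],[-0.003,0,0],1],
    [[0,0,0],[-0.003,0,0],1]
  ]
}}

```text
clock: 20.18
tcp_pos: [684.9, 26.1, 76.9]
ee_rot: [-0.024, 1.0, 0.0, 0.0]
wrist_force: [-2.0, -0.4, -3.2]
gripper_width: 18.7
```

```bash
python3 - <<'E'
from h import *
s=st(); pr(s)
im=camera("wrist"); cv2.imwrite("pics/w15.png",im)
E
```

```text
clock 20.175
joint_pos [-1.5800e-02  5.9270e-01  1.0504e+00  1.0000e-04  1.4981e+00 -1.6338e+00]
tcp_pos [684.9213  26.1082  76.9057]
ee_rot [-2.360e-02  9.997e-01  0.000e+00  2.000e-04]
wrist_force [-1.9587 -0.3932 -3.1629]
moment [-0.1906  0.1038 -0.0697]
gripper_width 18.6786
```

View pics/w15.png

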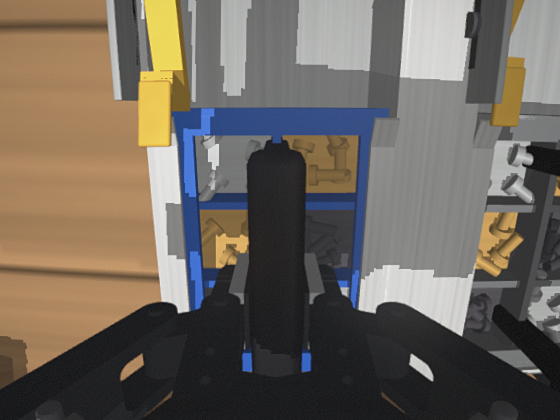

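Emit:
{"name": "jog_arm", "arguments": {
  "plan": [
    [[0,0,0],[-0.001,0,0],1],
    [[0,0,0],[-0.002,0,0],1],
    [[0,0,0],[-0.002,0,0],1]
  ]
}}

```text
clock: 20.6
tcp_pos: [686.9, 26.2, 76.9]
ee_rot: [-0.024, 1.0, 0.0, 0.0]
wrist_force: [-0.7, -0.1, -3.6]
gripper_width: 18.4
```

```bash
python3 - <<'E'
from h import *
s=st(); pr(s)
im=camera("wrist"); cv2.imwrite("pics/w16.png",im)
E
```

```text
clock 20.6
joint_pos [-1.5700e-02  5.9840e-01  1.0424e+00  1.0000e-04  1.5004e+00 -1.6337e+00]
tcp_pos [686.9409  26.1816  76.9259]
ee_rot [-2.360e-02  9.997e-01  1.000e-04  2.000e-04]
wrist_force [-0.7468 -0.1485 -3.6359]
moment [-0.2161  0.045  -0.0701]
gripper_width 18.4301
```

View pics/w16.png

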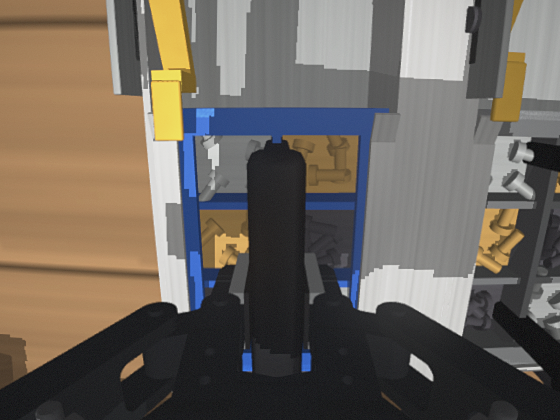

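```bash
python3 - <<'E'
from h import *
im=camera("side"); cv2.imwrite("pics/side16.png",cv2.resize(im[160:260,230:380],None,fx=5,fy=5,interpolation=cv2.INTER_CUBIC))
E
```

```text
(no output)
```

View pics/side16.png

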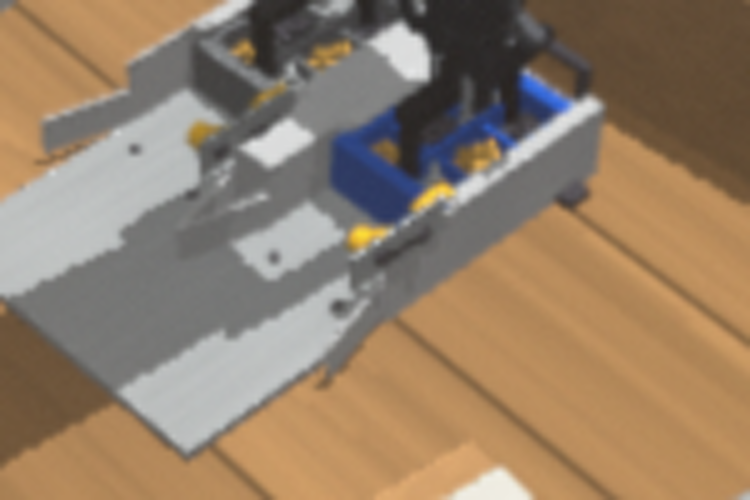

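The catch has dropped: its nose is back down at side (315,199). Next I'll pull back gently.

Emit:
{"name": "jog_arm", "arguments": {
  "plan": [
    [[0,0,0],[0.001,0,0],1],
    [[0,0,0],[0.002,0,0],1],
    [[0,0,0],[0.003,0,0],1],
    [[0,0,0],[0.004,0,0],1],
    [[0,0,0],[0.005,0,0],1],
    [[0,0,0],[0.005,0,0],1]
  ]
}}

```text
clock: 21.45
tcp_pos: [681.7, 25.9, 76.9]
ee_rot: [-0.024, 1.0, 0.0, -0.0]
wrist_force: [0.6, 0.1, -3.3]
gripper_width: 18.7
```

Emit:
{"name": "jog_arm", "arguments": {
  "plan": [
    [[0,0,0],[0.0005,0,0],1],
    [[0,0,0],[0.001,0,0],1],
    [[0,0,0],[0.001,0,0],1]
  ]
}}

```text
clock: 21.82
tcp_pos: [680.8, 25.9, 76.9]
ee_rot: [-0.024, 1.0, 0.0, 0.0]
wrist_force: [0.5, -0.4, -4.5]
gripper_width: 18.4
```

Emit:
{"name": "jog_arm", "arguments": {
  "plan": [
    [[0,0,0],[0.0005,0,0],1],
    [[0,0,0],[0.001,0,0],1],
    [[0,0,0],[0.001,0,0],1]
  ]
}}

```text
clock: 22.2
tcp_pos: [679.8, 25.9, 77.0]
ee_rot: [-0.024, 1.0, 0.0, 0.0]
wrist_force: [1.2, 0.3, -4.2]
gripper_width: 18.5
```

Emit:
{"name": "jog_arm", "arguments": {
  "plan": [
    [[0,0,0],[0.0005,0,0],1],
    [[0,0,0],[0.0005,0,0],1]
  ]
}}

```text
clock: 22.45
tcp_pos: [679.6, 25.9, 77.0]
ee_rot: [-0.024, 1.0, 0.0, 0.0]
wrist_force: [4.3, 0.4, -4.5]
gripper_width: 18.6
```

Emit:
{"name": "jog_arm", "arguments": {
  "plan": [
    [[0,0,0],[0.0005,0,0],1],
    [[0,0,0],[0.0005,0,0],1]
  ]
}}

```text
clock: 22.7
tcp_pos: [679.4, 25.9, 77.2]
ee_rot: [-0.024, 1.0, 0.0, 0.001]
wrist_force: [5.3, 0.3, -5.4]
gripper_width: 18.8
```

Emit:
{"name": "jog_arm", "arguments": {
  "plan": [
    [[0,0,0],[0.0005,0,0],1],
    [[0,0,0],[0.0005,0,0],1],
    [[0,0,0],[0.0005,0,0],1]
  ]
}}

```text
clock: 23.08
tcp_pos: [679.2, 25.9, 77.3]
ee_rot: [-0.024, 1.0, 0.0, 0.001]
wrist_force: [7.2, 0.8, -5.2]
gripper_width: 18.7
```

```bash
python3 - <<'E'
from h import *
pr(); im=camera("wrist"); cv2.imwrite("pics/w17.png",im); pr()
E
```

```text
clock 23.075
joint_pos [-1.6300e-02  5.7400e-01  1.0757e+00  3.0000e-04  1.4889e+00 -1.6345e+00]
tcp_pos [679.2241  25.8984  77.3233]
ee_rot [-2.360e-02  9.997e-01  1.000e-04  1.500e-03]
wrist_force [ 7.1789  0.7828 -5.1737]
moment [-0.038  -1.221   0.1168]
gripper_width 18.6726
clock 23.125
joint_pos [-1.6400e-02  5.7400e-01  1.0757e+00  3.0000e-04  1.4889e+00 -1.6345e+00]
tcp_pos [679.2447  25.8675  77.3457]
ee_rot [-2.360e-02  9.997e-01  1.000e-04  1.500e-03]
wrist_force [ 6.9921  0.851  -5.3835]
moment [-0.0509 -1.1963  0.1362]
gripper_width 18.3995
```

View pics/w17.png

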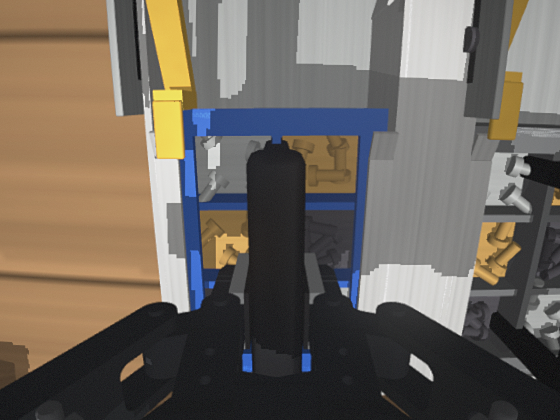

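Emit:
{"name": "jog_arm", "arguments": {
  "plan": [
    [[0,0,0],[0.0004,0,0],1],
    [[0,0,0],[0.0008,0,0],1],
    [[0,0,0],[0.0008,0,0],1]
  ]
}}

```text
clock: 23.5
tcp_pos: [679.0, 25.9, 77.6]
ee_rot: [-0.024, 1.0, 0.0, 0.002]
wrist_force: [10.0, 1.5, -6.0]
gripper_width: 18.0
```

Steady 10 N reached, so I'll hold it for about a second.

Emit:
{"name": "jog_arm", "arguments": {
  "plan": [
    [[0,0,0],[0,0,0],1],
    [[0,0,0],[0,0,0],1],
    [[0,0,0],[0,0,0],1],
    [[0,0,0],[0,0,0],1]
  ]
}}

```text
clock: 24.0
tcp_pos: [679.0, 25.9, 77.6]
ee_rot: [-0.024, 1.0, 0.0, 0.002]
wrist_force: [9.5, 0.3, -5.6]
gripper_width: 18.6
```

Emit:
{"name": "jog_arm", "arguments": {
  "plan": [
    [[0,0,0],[0.0001,0,0],1],
    [[0,0,0],[0.0001,0,0],1],
    [[0,0,0],[0.0001,0,0],1],
    [[0,0,0],[0.0001,0,0],1],
    [[0,0,0],[0.0001,0,0],1],
    [[0,0,0],[0.0001,0,0],1]
  ]
}}

```text
clock: 24.75
tcp_pos: [679.0, 25.9, 77.6]
ee_rot: [-0.024, 1.0, 0.0, 0.002]
wrist_force: [10.7, 1.8, -6.1]
gripper_width: 18.1
```

```bash
python3 - <<'E'
from h import *
pr()
im=camera("side"); cv2.imwrite("pics/side18.png",cv2.resize(im[160:260,230:380],None,fx=5,fy=5,interpolation=cv2.INTER_CUBIC))
E
```

```text
clock 24.75
joint_pos [-1.6400e-02  5.7150e-01  1.0786e+00  4.0000e-04  1.4865e+00 -1.6346e+00]
tcp_pos [678.9867  25.8626  77.62  ]
ee_rot [-2.370e-02  9.997e-01  1.000e-04  2.500e-03]
wrist_force [10.74    1.8421 -6.1446]
moment [-0.0152 -1.7756  0.1492]
gripper_width 18.0863
```

View pics/side18.png

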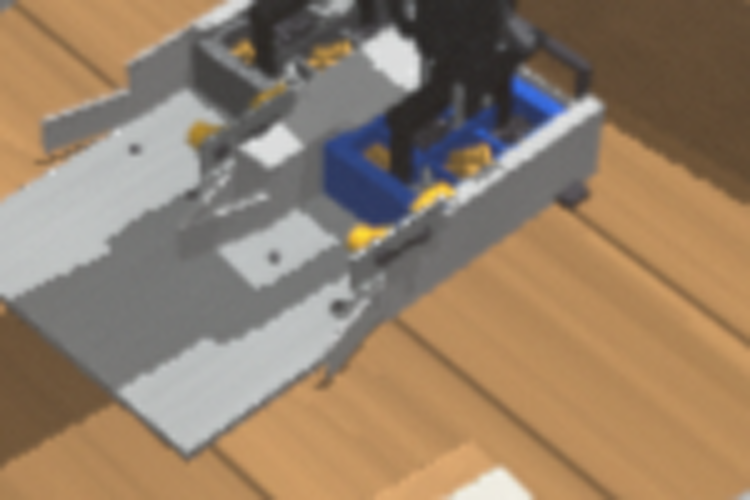

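Emit:
{"name": "jog_arm", "arguments": {
  "plan": [
    [[0,0,0],[-0.001,0,0],1],
    [[0,0,0],[-0.002,0,0],1],
    [[0,0,0],[-0.0024,0,0.0003],1],
    [[0,0,0],[-0.0024,0,0.0003],1]
  ]
}}

```text
clock: 25.3
tcp_pos: [679.7, 25.9, 76.9]
ee_rot: [-0.024, 1.0, 0.0, -0.0]
wrist_force: [0.2, 0.8, -2.1]
gripper_width: 18.5
```

Emit:
{"name": "jog_arm", "arguments": {
  "plan": [
    [[0,0,0],[0,0,0],-0.1],
    [[0,0,0],[0,0,0],-0.1],
    [[0,0,0],[0,0,0],-0.1],
    [[0,0,0],[0,0,0],-0.1]
  ]
}}

```text
clock: 25.8
tcp_pos: [679.8, 25.8, 76.8]
ee_rot: [-0.024, 1.0, 0.0, 0.0]
wrist_force: [0.5, -0.7, -0.1]
gripper_width: 47.0
```

```bash
python3 - <<'E'
from h import *
pr(); im=camera("wrist"); cv2.imwrite("pics/w19.png",im)
E
```

```text
clock 25.8
joint_pos [-1.6300e-02  5.7840e-01  1.0709e+00  1.0000e-04  1.4922e+00 -1.6342e+00]
tcp_pos [679.7972  25.8413  76.7545]
ee_rot [-2.360e-02  9.997e-01  0.000e+00  1.000e-04]
wrist_force [ 0.455  -0.6597 -0.1107]
moment [-0.0327  0.0179  0.0294]
gripper_width 47.0226
```

View pics/w19.png

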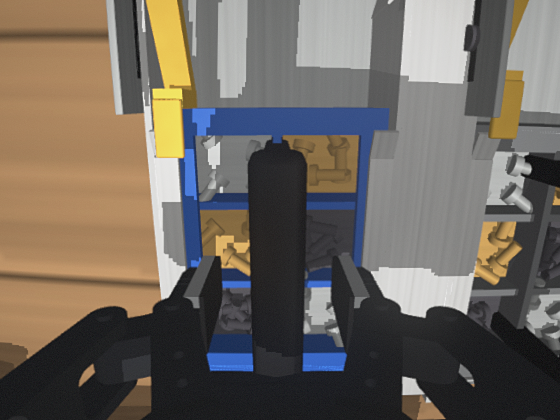

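The handle is free, centred at column 277 between the fingers at 215 and 340. I'll lift straight up.

Emit:
{"name": "jog_arm", "arguments": {
  "plan": [
    [[0,0,0],[0,0,-0.01],-0.1],
    [[0,0,0],[0,0,-0.03],-0.1],
    [[0,0,0],[0,0,-0.06],-0.1],
    [[0,0,0],[0,0,-0.1],-0.1],
    [[0,0,0],[0,0,-0.14],-0.1],
    [[0,0,0],[0,0,-0.16],-0.1],
    [[0,0,0],[0,0,-0.16],-0.1]
  ]
}}

```text
clock: 26.72
tcp_pos: [680.5, 25.8, 240.7]
ee_rot: [-0.024, 1.0, -0.0, 0.003]
wrist_force: [-0.4, 0.2, -0.4]
gripper_width: 47.0
```

Emit:
{"name": "jog_arm", "arguments": {
  "plan": [
    [[0,0,0],[0.05,0,0],-0.1],
    [[0,0,0],[0.1,0,0],-0.1],
    [[0,0,0],[0.15,0,0],-0.1],
    [[0,0,0],[0.19,0,0],-0.1],
    [[0,0,0],[0.2,0,0],-0.1],
    [[0,0,0],[0.2,0,0],-0.1]
  ]
}}

```text
clock: 27.48
tcp_pos: [479.9, 16.4, 236.5]
ee_rot: [-0.024, 1.0, 0.0, 0.0]
wrist_force: [0.9, 0.1, -0.4]
gripper_width: 47.3
```

```bash
python3 - <<'E'
from h import *
pr()
for n in ("side","scene"):
    im=camera(n); c=im[140:280,220:390]; cv2.imwrite(f"pics/{n}20.png",cv2.resize(c,None,fx=4,fy=4,interpolation=cv2.INTER_CUBIC))
    r=place_of(n,"caddy")
    for q in r[:1]: print(n,q["confidence"],ray(cam(n),np.array(q["location"])*[560,420],10).round(1))
E
```

```text
clock 27.475
joint_pos [-4.2800e-02 -7.6900e-02  1.5184e+00  1.0000e-04  1.6998e+00 -1.6607e+00]
tcp_pos [479.9204  16.3958 236.5377]
ee_rot [-2.360e-02  9.997e-01  0.000e+00  2.000e-04]
wrist_force [ 0.8577  0.1006 -0.4161]
moment [ 0.0215 -0.0104  0.0015]
gripper_width 47.297
side 0.58 [[672.2  29.1  10. ]]
scene 0.9 [[671.4  30.2  10. ]]
```

View pics/side20.png

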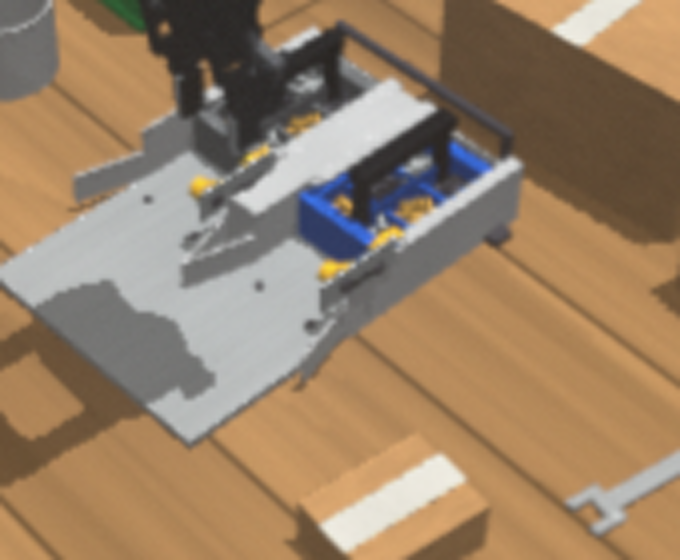

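View pics/scene20.png

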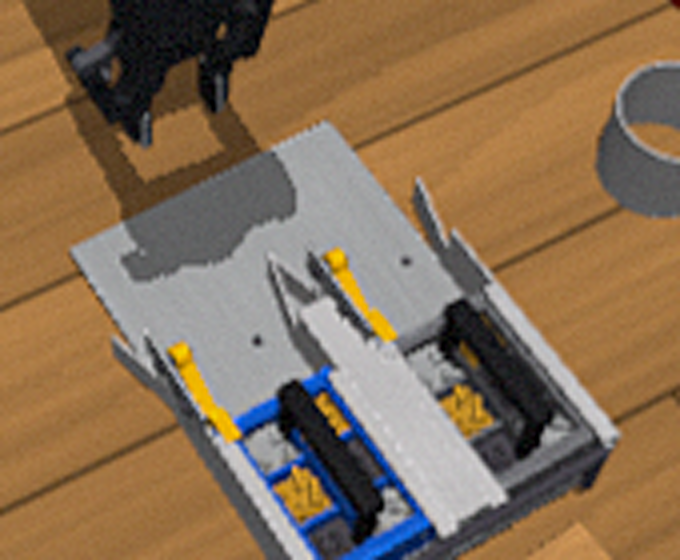

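The caddy is fully in the bay. The catch is down behind its rear edge at scene crop (230,435), the same as on the stored caddy. The gripper is clear, so I'm handing in.

```bash
python3 - <<'E'
from h import *
print(workorder.job_done()); pr()
E
```

```text
the job is handed in; nothing more can be done
None
the job is handed in; nothing more can be done
```

The blue caddy is locked in the empty bay, and the job was handed in at about 27.5 s of the 72 s allowed.

- **Carry and slide:** I gripped the handle at 90 N, carried the caddy upright to the mouth and slid it in along the bed. Its front edge lifted the catch, with at most about 4 N of push in the readings.
- **Catch drop:** The catch dropped with the caddy's centre near rack x = 141 mm, so this catch sits towards the far end of its ±10 mm slot range.
- **Tug test:** I pulled back until the catch stopped the caddy. The readings were 9.5 to 10.7 N over about 1.3 s, and it did not move. I then took the load off, let go, lifted straight up and backed away.
- **Last checks:** Both fixed cameras show the catch down behind the caddy's rear edge, and the wrist reads no load. In the views taken around the rack, the stored caddy and the carton look undisturbed. I did not check the other bystanders one by one.
- **Disagreement:** The network puts the caddy's centre at about world x = 672 mm, while the arm's position at release says 680 mm. The fixed cameras also read a few millimetres short of the wrist camera on the rack, so I trusted the arm and the wrist camera.

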